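# Tighten a wall box's entry plug with an adjustable wrench

### The arm

A 7-joint arm with a two-finger parallel gripper is mounted at the origin on the work surface. World frame = base frame: x ahead of the robot, y to its left, z up, the work surface at z = 0. Lengths are in m, angles in rad, forces in N, time in s.
With the tool pointing down it reaches from about 0.375 to 0.925 m from the base axis. Payload 3.1 kg.
Tool frame: the origin (TCP) lies at the very end of the fingers, on their centre line; the grasp point (between the pads) lies 19 mm behind it; z points along the fingers, y is the direction in which the jaws open and shut (so a half turn about z gives the same grasp; the last joint's range is limited). The gripper opens to 85 mm and grips with 20 to 120 N. Pads are 22 mm wide; open, the fingers measure 114 mm over their backs; the gripper's body (76 mm by 85 mm) begins 54 mm behind the grasp point. The pads swing forward as they close: fully open they stand 13 mm farther back than shut.
Start: joints at [1.12, 0.383, 0.044, 1.598, -0.018, 1.161, -0.05], TCP at [0.225, -0.61, 0.194] pointing down, gripper open.
Joint ranges: [-2.61, 2.61], [-0.41, 2.15], [-1.48, 1.57], [0, 2.5], [-1.57, 4.71], [0.05, 1.97], [-2.85, 2.85]. Speed limits (rad/s): [2.79, 2.79, 3.14, 3.14, 3.14, 3.14, 3.14].

### API

Orientations are given as a 3x3 rotation matrix whose columns are the frame's x, y, z axes.
In Python, from cell import readout, viewer, env gives the robot as it stands. The module is installed in compiled form; this text tells all that it offers.
- The arm moves only by the shell command python3 -m pendant 'ROWS' [FORCE]. ROWS is JSON, a list of rows, each a list of 3 entries, a list of its own where there are three numbers: the turn, a rotation vector about the tool's x, y, z in rad, then the shift along the tool's x, y, z in m, then the closure in counts, from 0 (fully open) to 255 (shut). In form: [[[rx, ry, rz], [x, y, z], gripper], ...]. A call has 1 to 8 rows; each row shifts and turns the pose as measured when the row begins, along the tool's axes as they then stand; what a row does not reach is not made up. A row lasts 1/10 s, in which the tool goes at most 50 mm and 8.59 degrees, less where a joint would pass 70% of its speed; a pose out of reach is approached as far as the arm can. A call is refused whole if a number of a shift passes 0.05 or a number of a turn 0.15, either way. A call with a gripper value outside its range is refused whole. The fingers move at their own pace and stop on an object; FORCE is the grip in N (left out, the last holds). Time passes only in rows, so rows that do not move let the fingers close. It gives the time, the measured TCP pose, the force and the opening at its end, in the units of the state.
- readout.read_state(): the state, without advancing time (a new reading comes with each control period).
- viewer.capture(name): name is "scene" or "side" or "wrist"; returns the picture (420x560x3 uint8, red, green, blue); there is no depth.
- viewer.camera_model(name): a dict with "fx", "fy", "cx", "cy" (pixels), "distortion" ([k1, k2, p1, p2, k3] as OpenCV has them; the pictures are not rectified), "eye" and "attitude" of the camera in the world; the wrist camera has in their place "T_tool_cam" (4x4, takes a point from camera to tool coordinates, whose origin is the TCP and whose axes are the flange's). Camera axes: x right, y down, z forward; pixel columns grow to the right and rows downward; lengths in m; the calibration is good to about 2 mm. A picture is of the moment at which its call begins: read the wrist's pose just before it. camera_model takes no time and is no camera call.
- env.sign_off(): hands the job in, once; it reports no verdict.
The state is a dict: "clock": time; "joints": joint angles; "qvel": joint speeds; "tau": joint torques, N m; "tool_pos": TCP position; "ee_rot": TCP orientation; "contact_force": force on the tool from outside, world axes, zero at the start; "torque": the same for the moment, N m; "width": finger opening in m.
Only numpy, scipy, OpenCV 4.12 (cv2) and the standard library are available. Lean on these libraries where they do the work, as an engineer would, in place of code of your own. Each camera call takes 0.05 s, during which the arm holds its last target.

### The job

The brass hexagon plug in the back of the wall box is only hand-tight. Lay the adjustable wrench down over its hexagon, gently roll the worm there until the jaws bear snugly on the flats, and only then turn the plug clockwise (seen from above) with the wrench until it comes up firmly on its seat, without straining it past that. Leave the wrench lying on the plug, jaws still snug, and do not disturb the other things on the bench.

Things in the scene. Friction and masses are not known exactly. Their poses are not given: they have to be found in the camera images.
- wallbox: Fixed black steel splice wall box lying face down; its flat rear panel, 240 (x) x 270 (y) mm, is 60 mm above its underside. It rests on a soft rubber pad 2 to 14 mm thick. Origin: centre of its underside. The plug sits in the panel at x = +30 mm, y = 0 of the box.
- plug_hex (a point): On the axis of the brass hexagon plug, 8 mm above the panel. Hexagon 30 mm across flats, 34.6 across corners, from 2 to 14 mm above the panel. z up; x points at a corner and turns with the plug. The jaws fit two opposite flats when the wrench's x axis points along any of the six corner directions.
- plug_corner (a point): One corner of the hexagon, 17.3 mm from the plug's axis along its x axis.
- wrench_seat (a point): Loose steel adjustable wrench, 190 mm long, about 0.38 kg, lying flat. Point where the hexagon's axis stands when it bears on the fixed jaw, 8 mm above the underside. x out of the mouth, z up, y from fixed to movable jaw. Fixed jaw's face at y = -15 mm, jaws 10 to 19 mm wide. Throat floor at x = -19, jaw tips at x = +15 mm. Head: x -58 to -19, y -34 to +25 mm, flat top 14.5 mm above underside.
- wrench_grip (a point): Place to hold the wrench, near its centre of mass: middle of the handle behind the head, 6.5 mm above the underside, at x = -68.3, y = +16.4 mm from wrench_seat, same axes. The straight handle, 22 mm wide and 13 mm high from the underside, points 157.5 degrees from x (to -x and +y).
- wrench_end (a point): Middle of the handle 20 mm short of its end, 6.5 mm above the underside, at x = -140.4, y = +46.3 mm from wrench_seat, same axes: a good place to push sideways to turn the wrench.
- worm: Centre of the knurled worm in the wrench head: 16.6 mm diameter, 14 mm long, axis along the wrench's y, at x = -37.5, y = +8 mm from wrench_seat, 8.4 mm above the underside; its top stands 2.2 mm above the head. Its own axes turn with it. A fingertip dragged over its top with 8 to 12 N pressure towards the mouth (wrench +x) rolls it and closes the jaws; over 30 N damages it.
- jaw: The movable jaw: foot of its flat face, level with the wrench's underside, at x = 0 and y = +20 to +18.6 mm (35 to 33.6 mm open) from wrench_seat at the start; at y = +15 it meets a hexagon that bears on the fixed jaw. Rolling the worm moves it 0.7 mm per radian (1.5 mm for an 18 mm drag) and takes about 6 N of drag; once it bears on the flat, the worm stops and the fingertip slips. A load of some 70 N spreads it.
- plug (a joint): Turn of the plug, rad, growing clockwise seen from above. Starts 0.35 to 0.65; turns with a drag of 0.6 N m until its seat at 1.2, where resistance rises steeply, by about 1 N m for each 0.1 further.
- screwdriver: Loose screwdriver lying left of the box, 190 mm long; to be left alone.
- parts_tray: Loose grey open tray 90 x 70 x 35 mm, left of the box; to be left alone.
- spare_locknut: Loose brass ring nut, 33 mm across, 6 mm high, left of the box; to be left alone.

How it is judged:
On the way, in this order (a step that is already met when the one before it is completed fails the run):
1. the wrench lies over the hexagon (distance between wrench_seat and plug_hex below 0.01 m and angle between wrench_seat's own z axis and vertical below 0.1 rad), for 0.2 s.
2. the jaws are rolled snug on the flats, bearing on them with 10 N, before the plug is turned (contact force between jaw and wallbox above 10 N and distance of plug_corner from where it was at the start of the episode below 0.002 m and y of jaw in the frame of wrench_seat below 0.0165 m and distance between wrench_seat and plug_hex below 0.008 m), for 0.2 s.
3. the plug is on its seat (value of joint plug above 1.14 rad), for 0.2 s.
At the end, for the whole second after the job is handed in: The plug stands on its seat (turn between 1.14 and 1.32 rad); the wrench lies flat (within 0.1 rad) and still, let go, on the hexagon (seat point within 8 mm of the plug's axis point), its jaws within 1.5 mm of the flats' width (jaw less than 16.5 mm from wrench_seat along its y) (value of joint plug between 1.14 and 1.32 rad and y of jaw in the frame of wrench_seat below 0.0165 m and distance between wrench_seat and plug_hex below 0.008 m and angle between wrench_seat's own z axis and vertical below 0.1 rad and linear speed of worm below 0.02 m/s); the robot touches nothing.
It fails at once if the plug is turned (by more than 2 mm at a corner) while the jaws are more than 1.5 mm slack (y of jaw in the frame of wrench_seat above 0.0165 m and distance of plug_corner from where it was at the start of the episode above 0.002 m).
It fails at once if the plug is strained past its seat (value of joint plug above 1.32 rad).
It fails at once if the worm is pressed with more than 30 N (contact force between the fingers and worm above 30 N).
It fails at once if the screwdriver, the tray or the spare nut is moved by more than 15 mm (distance of any of screwdriver, parts_tray, spare_locknut from where it was at the start of the episode above 0.015 m).
It also fails if it takes over 72 s, if anything falls off the work surface, if the arm or the gripper's body presses on something with over 40 N, if the wrist force passes 120 N, or if a joint passes its speed limit or range.

## Working session

There is one attempt and no reset: what is moved stays moved. The work goes in short steps, Python scripts to look and compute and a shell command to move; the robot and the scene stay as the last step left them, time stands still between calls to the robot, and variables do not carry over. Pictures are saved under pics/ and viewed, and the job is handed in when it is done.

```bash
mkdir -p pics
cat > h.py <<'E'
import numpy as np, cv2, json
from cell import readout, viewer, env
def snap(n,f):
    s=readout.read_state(); im=viewer.capture(n); cv2.imwrite('pics/'+f,im[:,:,::-1]); return s
E
python3 - <<'E'
from h import *
for n in ['scene','side','wrist']:
    m=viewer.camera_model(n); print(n,m)
    s=snap(n,n+'0.png')
print(s)
E
```

```text
scene {'fx': 390.28251894307175, 'fy': 390.28251894307175, 'cx': 279.58220981462574, 'cy': 212.81382031581035, 'distortion': array([-0.01498193,  0.        ,  0.        ,  0.        ,  0.        ]), 'eye': array([1.06151348, 0.35036939, 0.7186757 ]), 'attitude': array([[-0.54204769,  0.59134839, -0.59706899],
       [ 0.8403    ,  0.38898645, -0.37760488],
       [ 0.0089557 , -0.70639693, -0.70775926]])}
side {'fx': 442.8164453448867, 'fy': 442.8164453448867, 'cx': 281.5681179199035, 'cy': 211.2864182945026, 'distortion': array([-0.08154018,  0.        ,  0.        ,  0.        ,  0.        ]), 'eye': array([0.25588112, 0.76628531, 0.59253257]), 'attitude': array([[-0.94371247, -0.1934855 ,  0.26827252],
       [-0.3304639 ,  0.51681701, -0.78974286],
       [ 0.01415599, -0.83394457, -0.55166663]])}
wrist {'fx': 346.6595105006938, 'fy': 346.6595105006938, 'cx': 284.46254388922057, 'cy': 210.4223515160043, 'distortion': array([-0.04830821,  0.        ,  0.        ,  0.        ,  0.        ]), 'T_tool_cam': array([[ 1.56456243e-04, -9.53246249e-01, -3.02194581e-01,
         7.7774383
[... 386 characters left out ...]
4990671]), 'qvel': array([-8.38143671e-04, -2.00577296e-03, -5.80039928e-04, -9.69043215e-04,
       -3.12266461e-04, -4.63715484e-04,  4.42104467e-05]), 'tau': array([ 2.84456539e-03, -4.34730470e+01,  1.02975614e+00, -2.50455165e+01,
        1.09740600e-02,  5.44525188e-03,  1.56795716e-05]), 'tool_pos': array([ 0.22427309, -0.60907419,  0.19241432]), 'ee_rot': array([[ 9.38377872e-01,  3.45609764e-01, -9.27761964e-04],
       [ 3.45610990e-01, -9.38375325e-01,  2.18943026e-03],
       [-1.13900460e-04, -2.37515764e-03, -9.99997173e-01]]), 'contact_force': array([ 0.07108884,  0.02016196, -0.28623785]), 'torque': array([-0.00362069,  0.00901546,  0.00694667]), 'width': 0.08538156415769328}
```

View pics/scene0.png

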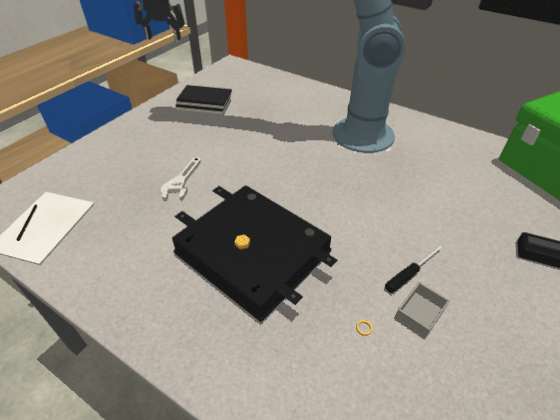

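View pics/side0.png

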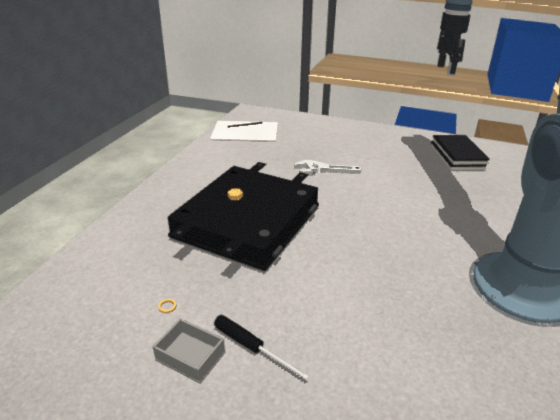

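View pics/wrist0.png

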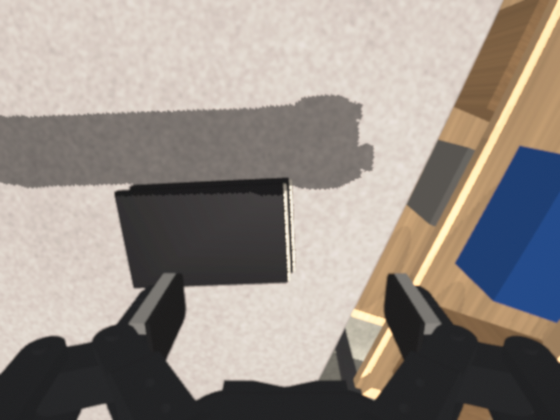

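Scene: wrench around (180,178), plug at (242,241), nut, tray and screwdriver on the far side. Side: plug at (235,193), wrench head at (310,167). First I'll get coarse positions.

```bash
cat >> h.py <<'E'
def campose(n,s=None,m=None):
    m=m or viewer.camera_model(n)
    K=np.array([[m['fx'],0,m['cx']],[0,m['fy'],m['cy']],[0,0,1.]]); D=np.array(m['distortion'])
    if n=='wrist':
        T=np.array(m['T_tool_cam']); R=np.array(s['ee_rot'])@T[:3,:3]; e=np.array(s['ee_rot'])@T[:3,3]+s['tool_pos']
    else: R=np.array(m['attitude']); e=np.array(m['eye'])
    return K,D,R,e
def ray(cp,uv):
    K,D,R,e=cp
    p=cv2.undistortPoints(np.array([[uv]],float),K,D)[0,0]
    d=R@np.array([p[0],p[1],1]); return e,d
def onz(cp,uv,z):
    e,d=ray(cp,uv); return e+d*(z-e[2])/d[2]
def tri(l):
    A=np.zeros((3,3));b=np.zeros(3)
    for cp,uv in l:
        e,d=ray(cp,uv); d=d/np.linalg.norm(d); P=np.eye(3)-np.outer(d,d); A+=P;b+=P@e
    return np.linalg.solve(A,b)
def proj(cp,X):
    K,D,R,e=cp
    X=(np.atleast_2d(X)-e)@R
    return cv2.projectPoints(X.reshape(-1,1,3),np.zeros(3),np.zeros(3),K,D)[0].reshape(-1,2)
E
python3 - <<'E'
from h import *
a=campose('scene');b=campose('side')
print('plug',tri([(a,(242,239)),(b,(235,192))]))
for n,u in [('head',(172,187)),('jawtip',(163,196)),('end',(197,160))]: print(n,onz(a,u,.014))
for n,u in [('head',(310,167)),('end',(360,169))]: print(n,onz(b,u,.014))
for n,u in [('nut',(364,328)),('tray',(422,310)),('sd',(415,268))]: print(n,onz(a,u,.01))
for u in [(249,187),(330,240),(262,307),(175,238)]: print('box',onz(a,u,.068))
E
```

```text
plug [ 0.63284126 -0.01604108  0.07462104]
head [ 0.54464515 -0.32437753  0.014     ]
jawtip [ 0.58433816 -0.31883618  0.014     ]
end [ 0.41607308 -0.34775444  0.014     ]
head [ 0.53691893 -0.30190418  0.014     ]
end [ 0.40272176 -0.3408362   0.014     ]
nut [0.64340705 0.28804388 0.01      ]
tray [0.54039753 0.37215673 0.01      ]
sd [0.44353535 0.32368083 0.01      ]
box [ 0.4777263  -0.11098409  0.068     ]
box [0.52267873 0.14211079 0.068     ]
box [0.74328817 0.11229705 0.068     ]
box [ 0.70557207 -0.14715234  0.068     ]
```

```bash
python3 -m pendant '[[[0,0,0],[0.0425,-0.023,0],0],[[0,0,0],[0.0425,-0.023,0],0],[[0,0,0],[0.0425,-0.023,0],0],[[0,0,0],[0.0425,-0.023,0],0],[[0,0,0],[0.0425,-0.023,0],0],[[0,0,0],[0.0425,-0.023,0],0],[[0,0,0],[0.0425,-0.023,0],0],[[0,0,0],[0,0,0],0]]' 40
python3 - <<'E'
from h import *
s=snap('wrist','w1.png');print(s['tool_pos'],s['ee_rot'],s['contact_force']);json.dump({k:np.array(v).tolist() for k,v in s.items()},open('s1.json','w'))
E
```

```text
clock: 0.95
tool_pos: [0.4519, -0.3479, 0.1879]
ee_rot: [[0.941, 0.337, -0.005], [0.337, -0.941, 0.004], [-0.004, -0.005, -1.0]]
contact_force: [0.6, 0.2, 0.7]
width: 0.0852
[ 0.45190064 -0.34791521  0.18786478] [[ 0.94140372  0.33723882 -0.0053869 ]
 [ 0.33726095 -0.9414031   0.00390559]
 [-0.00375412 -0.00549352 -0.99997786]] [0.58684628 0.17788936 0.67411736]
```

View pics/w1.png

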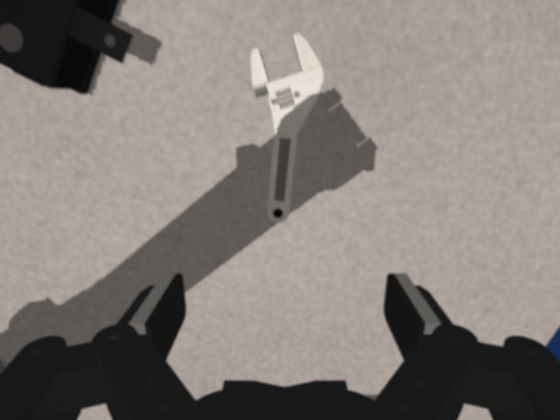

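```bash
cat >> h.py <<'E'
class W: pass
def wfit(cp,pts,zu,x0):
    # pts: list of (local xyz rel seat point (z rel underside), uv); fit x,y,theta of seat
    from scipy.optimize import least_squares
    L=np.array([p[0] for p in pts],float);U=np.array([p[1] for p in pts],float)
    def f(p):
        c,s_=np.cos(p[2]),np.sin(p[2])
        X=np.c_[p[0]+c*L[:,0]-s_*L[:,1],p[1]+s_*L[:,0]+c*L[:,1],zu+L[:,2]]
        return (proj(cp,X)-U).ravel()
    r=least_squares(f,x0); return r.x,r.fun.reshape(-1,2)
def crop(f,x0,y0,x1,y1,k,o):
    im=cv2.imread('pics/'+f)[y0:y1,x0:x1]; cv2.imwrite('pics/'+o,cv2.resize(im,None,fx=k,fy=k,interpolation=cv2.INTER_CUBIC))
E
python3 -c "
from h import *
crop('w1.png',230,25,340,225,3,'w1c.png')"
```

```text
(no output)
```

View pics/w1c.png

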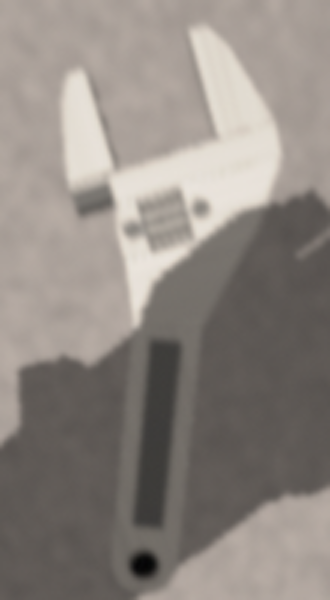

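Run:
```python
from h import *
s=json.load(open('s1.json')); cp=campose('wrist',s)
c=lambda x,y:(230+(x+.5)/3-.5,25+(y+.5)/3-.5)
P=[((-.0375,.008,.0166),c(165,218)),((-.1589,.0539,.010),c(142,588)),((.015,-.015,.0145),c(191,28)),((-.019,-.015,.0145),c(217,138))]
x,r=wfit(cp,P,0,[.56,-.3,.3]);print(x,r)
cc,ss=np.cos(x[2]),np.sin(x[2]);R=np.array([[cc,-ss],[ss,cc]])
g=x[:2]+R@[-.0683,.0164];print('grip',g,'handle dir deg',np.degrees(x[2]+np.radians(157.5)))
print('gap jaw?',onz(cp,c(112,165),.0145), )
RT=np.array(s['ee_rot']);print('to grip in tool axes',RT.T@(np.r_[g,.19]-s['tool_pos']))
print('tool x ang',np.degrees(np.arctan2(RT[1,0],RT[0,0])))
```

```text
[ 0.56257068 -0.30423912  0.63532985] [[ 0.39413514 -0.11030365]
 [-0.31617782  0.68455498]
 [-0.73569181 -0.41399284]
 [ 0.64063866  0.01613092]]
grip [ 0.49786519 -0.33157131] handle dir deg 193.90171879147215
gap jaw? [ 0.53704781 -0.29826763  0.0145    ]
to grip in tool axes [ 0.04877533  0.0001031  -0.00231895]
tool x ang 19.710228630772967
```

```bash
python3 -m pendant '[[[0,0,0],[0.032,-0.032,-0.004],0],[[0,0,0],[0.032,-0.032,-0.004],0],[[0,0,0],[0.032,-0.032,-0.004],0],[[0,0,0],[0.032,-0.032,-0.004],0],[[0,0,0],[0.032,-0.032,-0.004],0],[[0,0,0],[0.032,-0.032,-0.004],0],[[0,0,0],[0.032,-0.032,-0.004],0],[[0,0,0],[0.01,-0.01,0],0]]' 40
python3 - <<'E'
from h import *
s=snap('wrist','w2.png');print(s['tool_pos'],s['qvel']);json.dump({k:np.array(v).tolist() for k,v in s.items()},open('s2.json','w'))
E
```

```text
clock: 1.8
tool_pos: [0.5905, -0.0654, 0.2107]
ee_rot: [[0.952, 0.305, -0.016], [0.305, -0.952, -0.005], [-0.016, 0.0, -1.0]]
contact_force: [0.5, 0.5, 0.6]
width: 0.0855
[ 0.59048786 -0.06538146  0.21073571] [-0.15136082  0.10142836  0.00737688 -0.09822271  0.09790944  0.05111582
 -0.24435737]
```

View pics/w2.png

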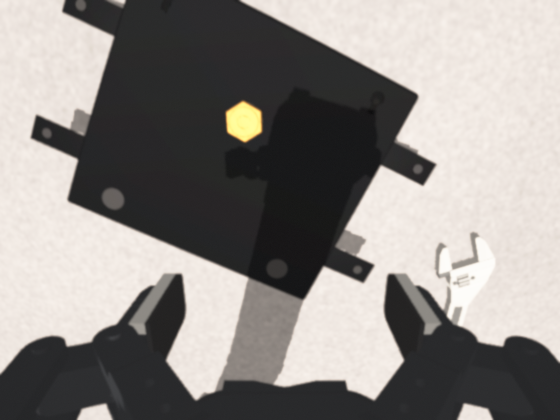

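Run:
```python
from h import *
from scipy.optimize import least_squares
s=json.load(open('s2.json')); cps={'wrist':campose('wrist',s),'scene':campose('scene'),'side':campose('side')}
masks={}
for n,f in [('wrist','w2.png'),('scene','scene0.png'),('side','side0.png')]:
    im=cv2.imread('pics/'+f); hsv=cv2.cvtColor(im,cv2.COLOR_BGR2HSV)
    m=((hsv[...,0]>12)&(hsv[...,0]<35)&(hsv[...,1]>90)&(hsv[...,2]>90)).astype(np.uint8)
    k,l,st,c=cv2.connectedComponentsWithStats(m)
    for i in range(1,k):
        if st[i,4]>40: print(n,st[i],c[i])
im=cv2.imread('pics/w2.png')[95:147,215:275]; cv2.imwrite('pics/w2c.png',cv2.resize(im,None,fx=8,fy=8,interpolation=cv2.INTER_CUBIC))
im=cv2.imread('pics/scene0.png')[225:257,222:262]; a=cv2.resize(im,(600,480),interpolation=cv2.INTER_CUBIC); cv2.imwrite('pics/sc.png',a)
im=cv2.imread('pics/side0.png')[178:210,215:255]; a=cv2.resize(im,(600,480),interpolation=cv2.INTER_CUBIC); cv2.imwrite('pics/si.png',a)
```

```text
wrist [ 225  100   38   43 1217] [243.65899753 121.17666393]
scene [179  25  12  12  97] [184.34020619  30.49484536]
scene [   0   26  178   96 9226] [79.68404509 69.03479298]
scene [   0  127   70   55 1791] [ 27.89558906 152.05695142]
scene [234 234  16  15 179] [241.86592179 241.2122905 ]
scene [356 320  17  16 125] [363.968 327.288]
side [473   0  87  15 861] [522.85714286   4.83972125]
side [ 309   54  249   59 5714] [416.86751838  80.39499475]
side [475 120  52  25 843] [500.5480427  131.49940688]
side [227 188  16  12 157] [234.94267516 193.56050955]
side [158 299  18  14 121] [166.79338843 305.3553719 ]
```

View pics/w2c.png

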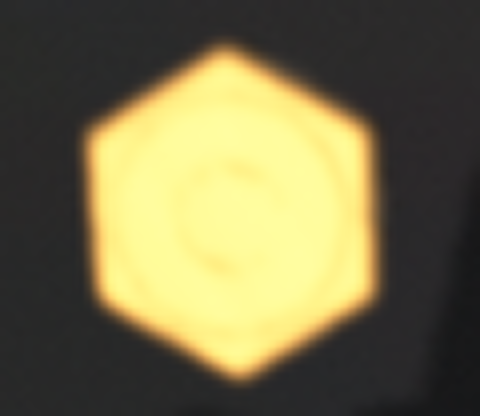

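View pics/sc.png

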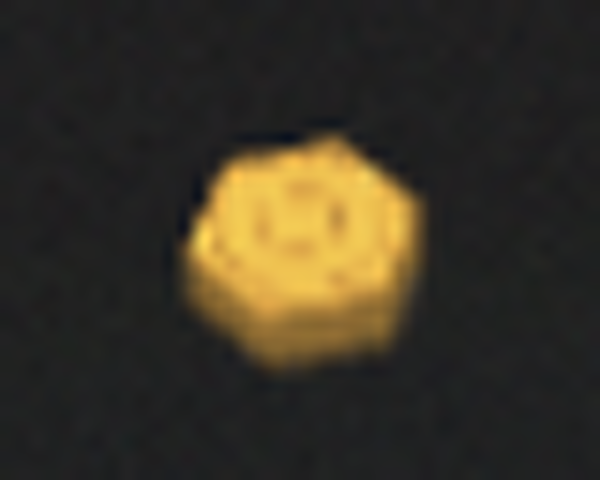

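View pics/si.png

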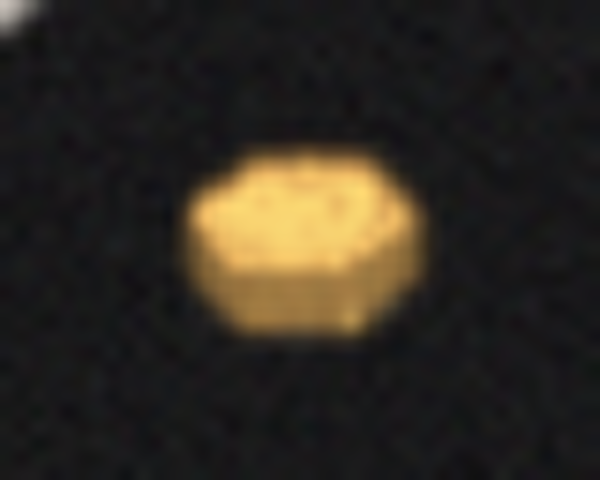

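Run:
```python
from h import *
from scipy.optimize import least_squares
s=json.load(open('s2.json')); w=campose('wrist',s);a=campose('scene');b=campose('side')
C=np.array([(226,42),(375,128),(378,297),(240,382),(97,300),(85,130)],float); C=(C+.5)/8-.5+[215,95]
def hexp(p,ph=0): 
    t=p[3]-np.arange(6)*np.pi/3; r=.03464/2
    return np.c_[p[0]+r*np.cos(t),p[1]+r*np.sin(t),np.full(6,p[2])]
f=lambda p:(proj(w,hexp(p))-C).ravel()
t0=np.radians(17+90-90)
r=least_squares(f,[.63,-.016,.08,t0]);print(r.x,np.degrees(r.x[3]),np.abs(r.fun).max())
print('tri',tri([(w,C.mean(0)),(a,(241.6,239.3)),(b,(234.5,191.7))]), tri([(a,(241.6,239.3)),(b,(234.5,191.7))]),tri([(w,C.mean(0)),(a,(241.6,239.3))]),tri([(w,C.mean(0)),(b,(234.5,191.7))]))
for z in (.078,.082,.086):
  r=least_squares(lambda p:(proj(w,hexp([p[0],p[1],z,p[2]]))-C).ravel(),[.63,-.016,t0]);print(z,r.x,np.degrees(r.x[2]),np.abs(r.fun).max())
# box: panel edges
for u in [(417,95),(303,298),(69,200)]: print(onz(w,u,.067))
```

```text
[ 0.63668553 -0.01448754  0.09116303  0.31737831] 18.184437594938828 0.23625254812881735
tri [ 0.63463671 -0.01443347  0.07614528] [ 0.63417625 -0.01613742  0.07498999] [ 0.63629868 -0.0140138   0.08136345] [ 0.63469938 -0.01325472  0.07472938]
0.078 [ 0.63536511 -0.01333652  0.31737884] 18.18446816868337 1.0117108301264182
0.082 [ 0.63576658 -0.01368624  0.31737873] 18.184461951428567 0.7459242376254451
0.086 [ 0.63616786 -0.01403601  0.31737856] 18.184452151203146 0.4730202972631048
[ 0.70388412 -0.152801    0.067     ]
[ 0.47615188 -0.12262936  0.067     ]
[0.50991368 0.13269492 0.067     ]
```

```bash
cat >> h.py <<'E'
from scipy.spatial.transform import Rotation as Ro
def down(yaw):
    c,s_=np.cos(np.radians(yaw)),np.sin(np.radians(yaw))
    return np.array([[c,s_,0],[s_,-c,0],[0,0,-1.]])
def delta(p,yaw):
    s=readout.read_state(); R=np.array(s['ee_rot'])
    print('clk',round(s['clock'],2),'pos',np.round(s['tool_pos'],4),'yaw',np.degrees(np.arctan2(R[1,0],R[0,0])).round(2),'tilt',np.round(R[:,2],4)[:2],'F',np.round(s['contact_force'],2),'w',round(s['width'],4))
    print(' turn',Ro.from_matrix(R.T@down(yaw)).as_rotvec().round(4),'shift',(R.T@(np.array(p)-s['tool_pos'])).round(4))
E
python3 -c "
from h import *
delta((.498,-.332,.12),13.9)"
```

```text
clk 1.85 pos [ 0.5905 -0.0652  0.2103] yaw 17.8 tilt [-0.016  -0.0055] F [ 0.85  1.48 -0.3 ] w 0.0856
 turn [0.0009 0.0168 0.068 ] shift [-0.168   0.2257  0.0932]
```

```bash
python3 -m pendant '[[[0,0.003,0.01],[-0.024,0.032,0.003],0],[[0,0.003,0.01],[-0.024,0.032,0.01],0],[[0,0.003,0.01],[-0.024,0.032,0.015],0],[[0,0.003,0.01],[-0.024,0.032,0.017],0],[[0,0.003,0.01],[-0.024,0.032,0.017],0],[[0,0.003,0.01],[-0.024,0.032,0.017],0],[[0,0,0.01],[-0.024,0.032,0.01],0],[[0,0,0],[0,0,0],0]]' 40; python3 -c "
from h import *
delta((.498,-.332,.08),13.9)"
```

```text
clock: 2.65
tool_pos: [0.4722, -0.3556, 0.1177]
ee_rot: [[0.976, 0.217, -0.007], [0.217, -0.976, -0.01], [-0.009, 0.008, -1.0]]
contact_force: [-0.5, -0.3, -0.1]
width: 0.0852
clk 2.65 pos [ 0.4722 -0.3556  0.1177] yaw 12.53 tilt [-0.0075 -0.0097] F [-0.55 -0.31 -0.1 ] w 0.0852
 turn [ 0.0078  0.0095 -0.0238] shift [ 0.0307 -0.0178  0.0372]
```

```bash
python3 -m pendant '[[[0.004,0.005,-0.012],[0.015,-0.009,0.015],0],[[0.004,0.005,-0.008],[0.012,-0.006,0.008],0],[[0,0,0],[0.002,-0.002,0.004],0]]'
python3 - <<'E'
from h import *
s=snap('wrist','w3.png');json.dump({k:np.array(v).tolist() for k,v in s.items()},open('s3.json','w'))
delta((.498,-.332,.003),13.9)
crop('w3.png',180,0,400,300,2,'w3c.png')
E
```

```text
clock: 2.95
tool_pos: [0.4932, -0.3371, 0.0878]
ee_rot: [[0.974, 0.227, -0.001], [0.227, -0.974, -0.0], [-0.001, -0.0, -1.0]]
contact_force: [0.4, 0.1, 0.9]
width: 0.0853
clk 3.0 pos [ 0.4925 -0.3358  0.0869] yaw 13.2 tilt [-0.0034  0.001 ] F [-0.22 -0.01 -0.86] w 0.0853
 turn [-0.0018  0.0031 -0.0123] shift [ 0.0065 -0.0023  0.0839]
```

View pics/w3c.png

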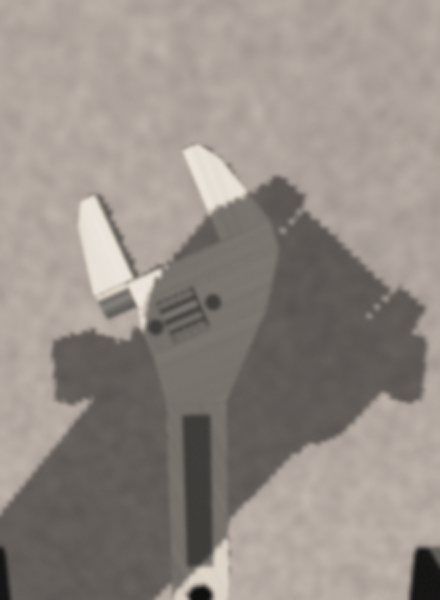

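Run:
```python
from h import *
s=json.load(open('s3.json')); cp=campose('wrist',s)
c=lambda x,y:(180+(x+.5)/2-.5,(y+.5)/2-.5)
P=[((-.0375,.008,.0166),c(183,314)),((.015,-.015,.0145),c(184,151)),((-.019,-.015,.0145),c(220,242))]
h0=onz(cp,c(197.5,430),.012);h1=onz(cp,c(199.5,566),.012)
print('handle ang',np.degrees(np.arctan2(*(h1-h0)[1::-1])))
th=np.radians(np.degrees(np.arctan2(*(h1-h0)[1::-1]))-157.5)
x,r=wfit(cp,P,0,[.56,-.3,.63]);print(x,np.degrees(x[2]),r.round(2))
from scipy.optimize import least_squares
for t in (th,x[2]):
    R=np.array([[np.cos(t),-np.sin(t)],[np.sin(t),np.cos(t)]])
    L=np.array([p[0] for p in P]);U=np.array([p[1] for p in P])
    q=least_squares(lambda p:(proj(cp,np.c_[(L[:,:2]@R.T)+p,L[:,2]])-U).ravel(),[.56,-.3]).x
    g=q+R@[-.0683,.0164]; d=R@[np.cos(np.radians(157.5)),np.sin(np.radians(157.5))]; n=np.array([-d[1],d[0]])
    print('seat',q,'grip',g,'lateral of handle pts',(h0[:2]-g)@n,(h1[:2]-g)@n, 'along',(h0[:2]-g)@d)
# movable jaw: foot top edge
e=onz(cp,c(136,277),.0145)[:2]; print('jaw y', (R.T@(e-q)))
```

```text
handle ang -166.37412212656056
[ 0.56304028 -0.30296401  0.62639308] 35.889679630096126 [[-0.35  1.13]
 [-0.32 -1.18]
 [ 0.68  0.19]]
seat [ 0.56298347 -0.30293984] grip [ 0.49814714 -0.3299602 ] lateral of handle pts 0.0006721041067783407 0.0006721041067783255 along 0.013276740112784239
seat [ 0.56304028 -0.30296401] grip [ 0.49809311 -0.32971686] lateral of handle pts 0.0009760674290963359 0.0012210403112524644 along 0.013277647011325822
jaw y [-0.01831692  0.0179225 ]
```

```bash
python3 -m pendant '[[[0,0.002,-0.005],[0.004,-0.002,0.02],0],[[0,0,0],[0.002,-0.001,0.02],0],[[0,0,0],[0,0,0.015],0],[[0,0,0],[0,0,0.008],0],[[0,0,0],[0,0,0],0]]'; python3 -c "
from h import *
delta((.498,-.3305,.004),13.6)"
```

```text
clock: 3.5
tool_pos: [0.5036, -0.3239, 0.0224]
ee_rot: [[0.969, 0.247, 0.002], [0.247, -0.969, 0.003], [0.002, -0.002, -1.0]]
contact_force: [0.2, 0.2, -0.8]
width: 0.0855
clk 3.5 pos [ 0.5036 -0.3239  0.0224] yaw 14.33 tilt [0.0017 0.0028] F [ 0.21  0.2  -0.76] w 0.0855
 turn [-0.0023 -0.0024  0.0127] shift [-0.0071  0.0051  0.0184]
```

```bash
python3 -m pendant '[[[-0.002,-0.002,0.01],[-0.006,0.004,0.008],0],[[0,0,0],[-0.001,0.001,0.005],0],[[0,0,0],[0,0,0],0]]'; python3 -c "
from h import *
delta((.498,-.3305,.004),13.6)"
```

```text
clock: 3.8
tool_pos: [0.4987, -0.3317, 0.01]
ee_rot: [[0.971, 0.237, 0.002], [0.237, -0.971, -0.002], [0.002, 0.002, -1.0]]
contact_force: [-0.1, -0.9, 0.7]
width: 0.0854
clk 3.8 pos [ 0.4987 -0.3317  0.01  ] yaw 13.72 tilt [ 0.0023 -0.0016] F [-0.06 -0.93  0.75] w 0.0854
 turn [ 0.0021 -0.0018  0.0022] shift [-0.0004 -0.0014  0.006 ]
```

```bash
python3 -m pendant '[[[0.002,-0.002,0],[0,-0.001,0.004],255],[[0,0,0],[0,0,0.001],255],[[0,0,0],[0,0,0],255],[[0,0,0],[0,0,0],255],[[0,0,0],[0,0,0],255],[[0,0,0],[0,0,0],255]]' 60; python3 -c "
from h import *
delta((.498,-.3305,.004),13.6)"
```

```text
clock: 4.4
tool_pos: [0.4994, -0.3324, 0.0062]
ee_rot: [[0.972, 0.236, 0.002], [0.236, -0.972, -0.002], [0.002, 0.002, -1.0]]
contact_force: [0.3, -0.9, -0.1]
width: 0.0001
clk 4.4 pos [ 0.4994 -0.3324  0.0062] yaw 13.63 tilt [ 0.0023 -0.0019] F [ 0.26 -0.9  -0.09] w 0.0001
 turn [ 0.0024 -0.0018  0.0005] shift [-0.0009 -0.0021  0.0022]
```

Run:
```python
from h import *
s=snap('wrist','w4.png');json.dump({k:np.array(v).tolist() for k,v in s.items()},open('s4.json','w'))
```

```text
(no output)
```

View pics/w4.png

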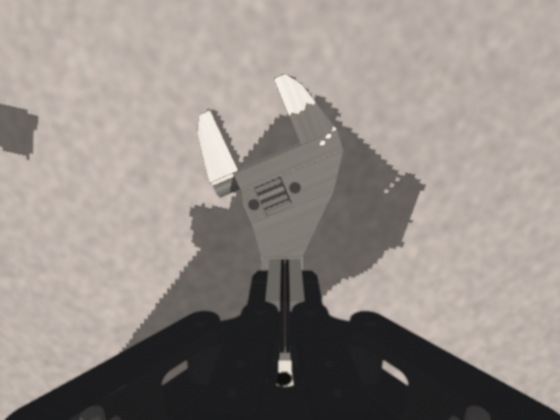

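Run:
```python
from h import *
im=cv2.imread('pics/w4.png')[240:400,220:350]; im=np.clip(im.astype(float)*1.8,0,255).astype(np.uint8)
cv2.imwrite('pics/w4c.png',cv2.resize(im,None,fx=3.7,fy=3.7,interpolation=cv2.INTER_CUBIC))
```

```text
(no output)
```

View pics/w4c.png

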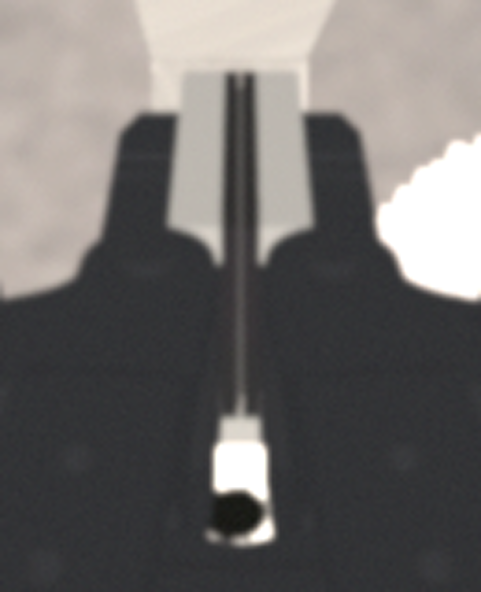

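Run:
```python
from h import *
s=json.load(open('s4.json')); cp=campose('wrist',s)
R=np.array(s['ee_rot'])
for t in [(0,0,0),(.011,0,0),(.011,0,-.01),(.011,0,-.02),(0,0,-.019),(.011,.0095,-.01),(0,0,.01)]:
    print(t,proj(cp,R@t+s['tool_pos']))
print(readout.read_state()['tau'])
```

```text
(0, 0, 0) [[285.11614102 245.81731464]]
(0.011, 0, 0) [[285.13084035 227.43881546]]
(0.011, 0, -0.01) [[285.16627584 234.09432533]]
(0.011, 0, -0.02) [[285.20559557 241.48391208]]
(0, 0, -0.019) [[285.1837434  260.70095805]]
(0.011, 0.0095, -0.01) [[303.28601429 234.09340732]]
(0, 0, 0.01) [[285.0853206  239.03820039]]
[ 3.40121286e-02 -4.35250819e+01 -1.07084669e+00 -1.91019773e+01
  1.19509175e-02  1.05508996e-03  2.17764665e-05]
```

Run:
```python
from h import *
s=snap('side','sd4.png');snap('scene','sc4.png')
crop('sd4.png',260,100,400,220,5,'sd4c.png');crop('sc4.png',130,110,250,220,5,'sc4c.png')
a=campose('side');b=campose('scene');print(proj(a,s['tool_pos']),proj(b,s['tool_pos']))
```

```text
[[325.53259558 166.98476722]] [[181.78515287 179.19407869]]
```

View pics/sd4c.png

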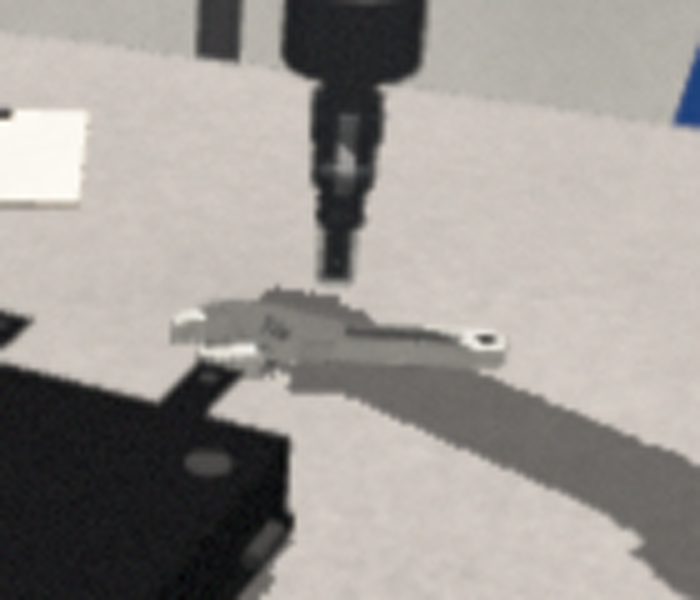

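View pics/sc4c.png

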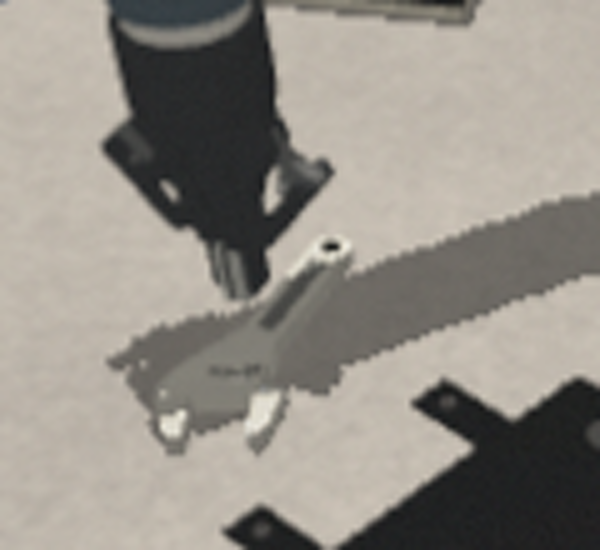

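Run:
```python
from h import *
s=json.load(open('s4.json'));a=campose('side');b=campose('scene');w=campose('wrist',s)
A=(a,(260+337/5,100+279/5));B=(b,(130+240/5,110+298/5))
print(s['tool_pos'],tri([A,B]))
# wrench head/handle end in side and scene: hole
H1=(a,(260+487/5,100+340/5));H2=(b,(130+332/5,110+247/5))
print('hole',tri([H1,H2]))
# fixed jaw tip inner top
print('wrist-> end hole', onz(w,(284,379),.013))
print(np.array(s['joints']))
```

```text
[0.49935278603814376, -0.33236538856961584, 0.006177976445590115] [ 0.49855361 -0.34037392  0.03728438]
hole [ 0.41178236 -0.35442548  0.00956919]
wrist-> end hole [ 0.41406816 -0.35236852  0.013     ]
[ 0.63468119  0.51999954 -0.14302603  1.84298651  0.10141154  0.78264523
 -0.89435238]
```

```bash
python3 -m pendant '[[[0.002,-0.002,0],[0,-0.001,0.008],255],[[0,0,0],[0,0,0.004],255],[[0,0,0],[0,0,0],255]]' 60;python3 -m pendant '[[[0,0,0],[0,0,0.003],255],[[0,0,0],[0,0,0.001],255]]' ;python3 -m pendant '[[[0,0,0],[0,0,0.003],255],[[0,0,0],[0,0,0.001],255]]'
```

```text
clock: 4.85
tool_pos: [0.499, -0.3312, -0.0069]
ee_rot: [[0.972, 0.236, -0.0], [0.236, -0.972, -0.0], [-0.0, 0.0, -1.0]]
contact_force: [0.2, 0.7, -0.2]
width: -0.0001
clock: 5.05
tool_pos: [0.4987, -0.331, -0.0117]
ee_rot: [[0.972, 0.236, -0.001], [0.236, -0.972, 0.0], [-0.001, -0.0, -1.0]]
contact_force: [0.3, -0.5, 0.1]
width: 0.0
clock: 5.25
tool_pos: [0.4988, -0.331, -0.0161]
ee_rot: [[0.972, 0.236, -0.001], [0.236, -0.972, 0.0], [-0.001, -0.0, -1.0]]
contact_force: [-0.3, -0.1, -0.4]
width: -0.0
```

Run:
```python
from h import *
s=snap('side','sd5.png')
print(s['tool_pos'],s['contact_force'])
crop('sd5.png',260,100,400,220,5,'sd5c.png')
```

```text
[ 0.49876299 -0.33097102 -0.01608649] [-0.29026565 -0.06433283 -0.37721533]
```

View pics/sd5c.png

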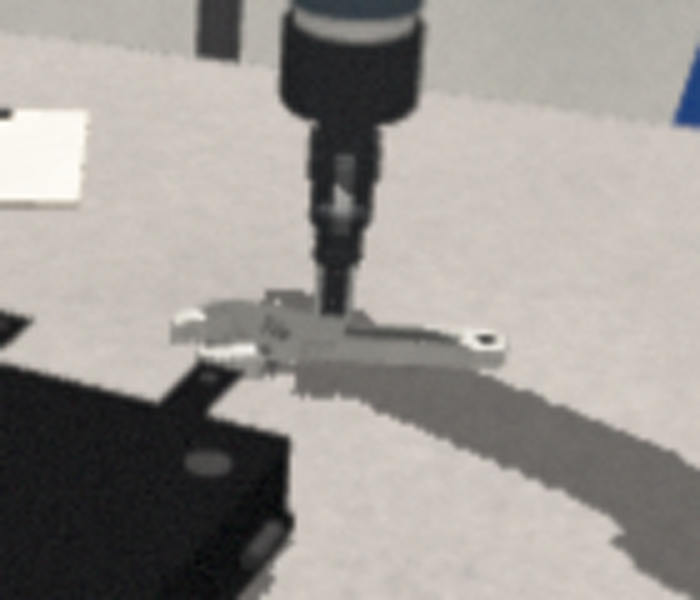

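The side view shows that the fingertips really do end about 30 mm short of the reported TCP. I'll find the exact offset by touching the handle top.

```bash
python3 -m pendant '[[[0,0,0],[0,0,0.002],255],[[0,0,0],[0,0,0.001],255]]' 60;python3 -m pendant '[[[0,0,0],[0,0,0.002],255],[[0,0,0],[0,0,0.0],255]]' | grep -v rot
```

```text
clock: 5.5
tool_pos: [0.499, -0.3312, -0.0191]
ee_rot: [[0.972, 0.236, -0.001], [0.236, -0.972, -0.0], [-0.001, -0.0, -1.0]]
contact_force: [0.2, -0.4, 0.3]
width: 0.0001
clock: 5.7
tool_pos: [0.499, -0.3312, -0.0213]
contact_force: [-0.2, 0.3, -0.5]
width: -0.0003
```

```bash
for i in 1 ; do python3 -m pendant '[[[0,0,0],[0,0,0.002],255],[[0,0,0],[0,0,0.0],255]]' | grep -v rot; done; python3 -m pendant '[[[0,0,0],[0,0,0.002],255],[[0,0,0],[0,0,0.0],255]]' | grep -v rot
```

```text
clock: 5.9
tool_pos: [0.4995, -0.3314, -0.0231]
contact_force: [0.2, 0.2, 0.4]
width: 0.0004
clock: 6.1
tool_pos: [0.4997, -0.3316, -0.0238]
contact_force: [-0.9, 1.2, 2.3]
width: -0.0002
```

```bash
python3 -m pendant '[[[0,0,0],[0,0,0.002],255],[[0,0,0],[0,0,0.0],255]]' | grep -v rot;  python3 -m pendant '[[[0,0,0],[0,0,0.002],255],[[0,0,0],[0,0,0.0],255]]' | grep -v rot
```

```text
clock: 6.3
tool_pos: [0.4997, -0.3316, -0.0237]
contact_force: [-1.7, 0.2, 2.2]
width: 0.0002
clock: 6.5
tool_pos: [0.4997, -0.3316, -0.0238]
contact_force: [-1.8, 0.6, 3.4]
width: -0.0
```

```bash
python3 -m pendant '[[[0,0,0],[0,0,-0.003],0],[[0,0,0],[0,0,0],0],[[0,0,0],[0,0,0],0],[[0,0,0],[0,0,0],0],[[0,0,0],[0,0,0.006],0],[[0,0,0],[0,0,0.006],0],[[0,0,0],[0,0,0.001],0]]' 60; python3 -c "
from h import *
delta((.4985,-.3305,-.0355),13.6)"
```

```text
clock: 7.2
tool_pos: [0.4994, -0.3314, -0.0362]
ee_rot: [[0.972, 0.236, -0.002], [0.236, -0.972, -0.0], [-0.002, -0.0, -1.0]]
contact_force: [-0.6, -0.4, 1.0]
width: 0.0854
clk 7.2 pos [ 0.4994 -0.3314 -0.0362] yaw 13.62 tilt [-0.0018 -0.0002] F [-0.56 -0.36  0.98] w 0.0854
 turn [-0.0003  0.0017  0.0004] shift [-0.0007 -0.0011 -0.0007]
```

```bash
python3 -m pendant '[[[0,0.001,0],[0,-0.001,0],255],[[0,0,0],[0,0,0],255],[[0,0,0],[0,0,0],255],[[0,0,0],[0,0,0],255],[[0,0,0],[0,0,0],255],[[0,0,0],[0,0,0],255]]' 70
python3 - <<'E'
from h import *
s=snap('wrist','w6.png');json.dump({k:np.array(v).tolist() for k,v in s.items()},open('s6.json','w'))
E
```

```text
clock: 7.8
tool_pos: [0.4988, -0.3301, -0.0368]
ee_rot: [[0.972, 0.236, -0.002], [0.236, -0.972, 0.001], [-0.001, -0.001, -1.0]]
contact_force: [1.0, 0.4, -2.6]
width: 0.0203
```

View pics/w6.png

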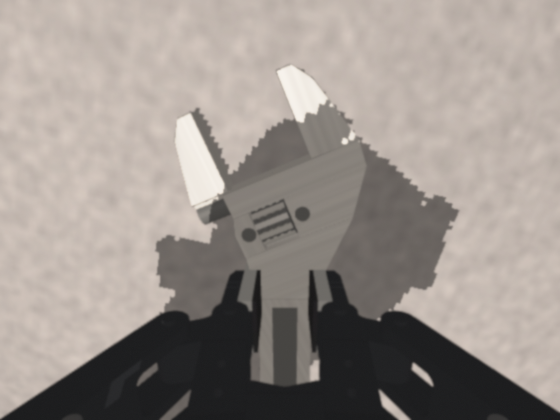

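Run:
```python
from h import *
im=cv2.imread('pics/w6.png')[55:265,165:375]; im=np.clip(im.astype(float)*1.2,0,255).astype(np.uint8)
cv2.imwrite('pics/w6c.png',cv2.resize(im,None,fx=2.8,fy=2.8,interpolation=cv2.INTER_CUBIC))
```

```text
(no output)
```

View pics/w6c.png

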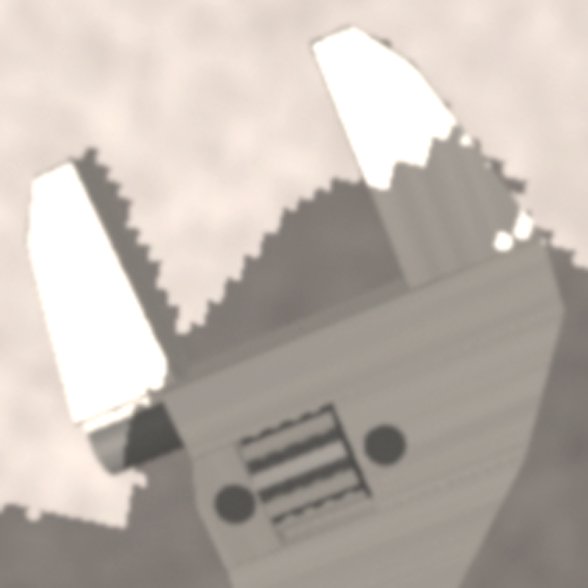

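Run:
```python
from h import *
from scipy.optimize import least_squares
s=json.load(open('s6.json')); cp=campose('wrist',s)
c=lambda x,y:np.array((165+(x+.5)/2.8-.5,55+(y+.5)/2.8-.5))
worm=c(305,471);ft=c(313,44);fc=c(413,289);mt=c(75,162);mb=c(167,358);ha=c(175,377);hb=c(546,246)
# params x,y,th, zu, jaw height hj, jy, tip x
def model(p):
    x,y,t,zu,hj,jy=p[:6]
    L=np.array([(-.0375,.008,.0150),(.015,-.015,hj),(-.019,-.015,hj),(.015,jy,hj),(-.019,jy,hj)])
    R=np.array([[np.cos(t),-np.sin(t)],[np.sin(t),np.cos(t)]])
    return np.c_[L[:,:2]@R.T+[x,y],L[:,2]+zu]
U=np.array([worm,ft,fc,mt,mb])
def f(p,zfree):
    return np.r_[(proj(cp,model(p))-U).ravel(),(0 if zfree else (p[3]-0)*1e5),(p[4]-.0135)*500]
for zf in (0,1):
    r=least_squares(lambda p:f(p,zf),[.56,-.3,.63,0,.0135,.019],x_scale=[.01,.01,.1,.01,.01,.01]);print(r.x.round(4),np.degrees(r.x[2]),r.fun.round(2))
    x=r.x; t=np.degrees(x[2])
    R=np.array(s['ee_rot']); ct=np.array([x[0],x[1],x[3]+.008])
    print('seat in tool',R.T@(ct-s['tool_pos']))
```

```text
[ 0.5635 -0.303   0.6176 -0.      0.0052  0.0215] 35.38403528680684 [-0.14  1.8   1.59 -0.04 -1.94 -2.68 -1.69 -4.21  2.15  5.81 -0.04 -4.15]
seat in tool [ 0.06922343 -0.01113285 -0.04486517]
[ 0.5631 -0.3031  0.6134 -0.0052  0.0082  0.0219] 35.146122566306296 [-0.19 -1.63  1.85  1.64 -2.54 -2.32 -1.05 -3.19  1.88  5.65  0.   -2.65]
seat in tool [ 0.0688397  -0.0111554  -0.03965688]
```

Run:
```python
from h import *
from scipy.optimize import least_squares
s=json.load(open('s6.json')); cp=campose('wrist',s)
c=lambda x,y:np.array((165+(x+.5)/2.8-.5,55+(y+.5)/2.8-.5))
worm=c(305,471);ft=c(313,44);fc=c(413,289);mt=c(75,162);mb=c(167,358);ha=c(175,377);hb=c(546,246)
RT=np.array(s['ee_rot']);ty=np.arctan2(RT[1,0],RT[0,0]);th=ty+np.radians(22.5);print('th from tool',np.degrees(th))
d=lambda a,b:np.degrees(np.arctan2(*(onz(cp,b,.0135)-onz(cp,a,.0135))[1::-1]))
print('fixed jaw dir',d(fc,ft),'mov dir',d(mb,mt),'head edge dir -90',d(hb,ha)-90)
for z in (.010,.0135):
  R=np.array([[np.cos(th),-np.sin(th)],[np.sin(th),np.cos(th)]])
  w=R.T@onz(cp,worm,.0155)[:2]
  q=lambda u,z:(R.T@onz(cp,u,z)[:2]-w)*1000
  print(z,'rel worm: ft',q(ft,z),'fc',q(fc,z),'mt',q(mt,z),'mb',q(mb,z),'ha',q(ha,.0145),'hb',q(hb,.0145))
print('expected: ft',(52.5,-23),'fc',(18.5,-23),'ha x18.5')
```

```text
th from tool 36.13359911706043
fixed jaw dir 36.827980118359726 mov dir 35.92642051950491 head edge dir -90 33.34127121616805
0.01 rel worm: ft [ 51.19365128 -22.66199426] fc [ 16.93806338 -23.0771661 ] mt [49.85201947 12.11637193] mb [21.08679138 12.22038598] ha [18.9321333  11.20749822] hb [ 16.37756085 -41.16827112]
0.0135 rel worm: ft [ 50.90962177 -22.63015736] fc [ 17.55856956 -23.03436638] mt [49.60341642 11.22986893] mb [21.59774836 11.33113643] ha [18.9321333  11.20749822] hb [ 16.37756085 -41.16827112]
expected: ft (52.5, -23) fc (18.5, -23) ha x18.5
```

```bash
cat >> h.py <<'E'
def seat_in_tool(s=None):
    s=s or json.load(open('s6.json')); cp=campose('wrist',s)
    c=lambda x,y:np.array((165+(x+.5)/2.8-.5,55+(y+.5)/2.8-.5))
    RT=np.array(s['ee_rot']);th=np.arctan2(RT[1,0],RT[0,0])+np.radians(22.5)
    R=np.array([[np.cos(th),-np.sin(th)],[np.sin(th),np.cos(th)]])
    q=onz(cp,c(305,471),.0155)[:2]+R@[.0365,-.00785]
    return RT.T@(np.r_[q,.008]-np.array(s['tool_pos']))
SIT=seat_in_tool()
def place(plug,th,dz,off=(0,.0022)):
    # tool pose such that plug (x,y,z of plug_hex) is at local off of wrench, dz above
    Rt=down(th-22.5); t=np.radians(th)
    R=np.array([[np.cos(t),-np.sin(t)],[np.sin(t),np.cos(t)]])
    seat=np.r_[np.array(plug[:2])-R@np.array(off),plug[2]+dz]
    return seat-Rt@SIT, th-22.5
E
python3 - <<'E'
from h import *
print(SIT)
p,y=place((.636,-.0139,.075),18.2,.05);print(p,y);delta(p,y)
E
```

```text
[ 0.06908067 -0.01130244 -0.04486516]
[ 0.56695347 -0.02208098  0.08013484] -4.300000000000001
clk 7.85 pos [ 0.4989 -0.33   -0.0368] yaw 13.64 tilt [-0.0016  0.0007] F [ 0.84  0.7  -0.21] w 0.0202
 turn [-0.0009  0.0016  0.3131] shift [ 0.1386 -0.2833 -0.1168]
```

```bash
python3 -m pendant '[[[0,0,0],[0,0,-0.015],255],[[0,0,0],[0,0,-0.03],255],[[0,0,0],[0,0,-0.03],255],[[0,0,0],[0.005,-0.01,-0.02],255],[[0,0,0.05],[0.014,-0.03,-0.01],255],[[0,0,0.05],[0.016,-0.03,0],255],[[0,0,0.05],[0.017,-0.03,0],255],[[0,0,0.05],[0.017,-0.03,0],255]]' 90
python3 - <<'E'
from h import *
p,y=place((.636,-.0139,.075),18.2,.05);print(p,y);delta(p,y)
E
```

```text
clock: 8.65
tool_pos: [0.5378, -0.1956, 0.0734]
ee_rot: [[1.0, 0.013, -0.012], [0.013, -1.0, -0.001], [-0.012, 0.0, -1.0]]
contact_force: [0.2, -1.0, -3.4]
width: 0.0196
[ 0.56703483 -0.02215741  0.08013504] -4.300000000000001
clk 8.65 pos [ 0.5378 -0.1956  0.0734] yaw 0.74 tilt [-0.0116 -0.0005] F [ 0.23 -0.98 -3.42] w 0.0196
 turn [0.0009 0.0116 0.088 ] shift [ 0.0314 -0.173  -0.0072]
```

```bash
python3 -m pendant '[[[0,0.005,0.025],[0.008,-0.035,-0.004],255],[[0,0.004,0.025],[0.008,-0.035,-0.003],255],[[0,0,0.02],[0.006,-0.032,0],255],[[0,0,0.01],[0.004,-0.02,0],255],[[0,0,0],[0,-0.005,0],255],[[0,0,0],[0,0,0],255]]' 90
python3 - <<'E'
from h import *
p,y=place((.636,-.0139,.075),18.2,.05);print(p,y);delta(p,y)
E
```

```text
clock: 9.25
tool_pos: [0.5654, -0.0552, 0.0825]
ee_rot: [[0.998, -0.059, -0.005], [-0.059, -0.998, 0.003], [-0.005, -0.003, -1.0]]
contact_force: [-1.0, -0.5, -4.2]
width: 0.0191
[ 0.56707098 -0.02217516  0.08013511] -4.300000000000001
clk 9.25 pos [ 0.5654 -0.0552  0.0825] yaw -3.41 tilt [-0.0047  0.0032] F [-0.99 -0.46 -4.16] w 0.0191
 turn [-0.0028  0.0049  0.0156] shift [-0.0003 -0.0331  0.0025]
```

```bash
python3 -m pendant '[[[-0.002,0.004,0.012],[0,-0.018,0],255],[[0,0,0],[0,-0.012,0],255],[[0,0,0],[0,-0.003,0],255],[[0,0,0],[0,0,0],255]]'
python3 - <<'E'
from h import *
s=snap('wrist','w7.png');json.dump({k:np.array(v).tolist() for k,v in s.items()},open('s7.json','w'))
p,y=place((.636,-.0139,.075),18.2,.05);print(p,y);delta(p,y)
E
```

```text
clock: 9.65
tool_pos: [0.5653, -0.0297, 0.0822]
ee_rot: [[0.997, -0.08, -0.004], [-0.08, -0.997, -0.004], [-0.004, 0.004, -1.0]]
contact_force: [-0.5, -0.2, -3.1]
width: 0.0195
[ 0.56708154 -0.02218628  0.08013514] -4.300000000000001
clk 9.7 pos [ 0.5653 -0.0303  0.0821] yaw -4.62 tilt [-0.0041 -0.0044] F [ 0.19 -0.01 -3.12] w 0.0194
 turn [ 0.0047  0.0038 -0.0056] shift [ 0.0011 -0.0083  0.002 ]
```

View pics/w7.png

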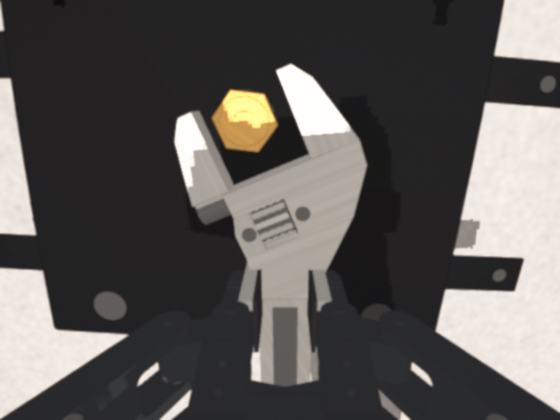

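Run:
```python
from h import *
im=cv2.imread('pics/w7.png')[75:165,200:290]
cv2.imwrite('pics/w7c.png',cv2.resize(im,None,fx=6.5,fy=6.5,interpolation=cv2.INTER_CUBIC))
```

```text
(no output)
```

View pics/w7c.png

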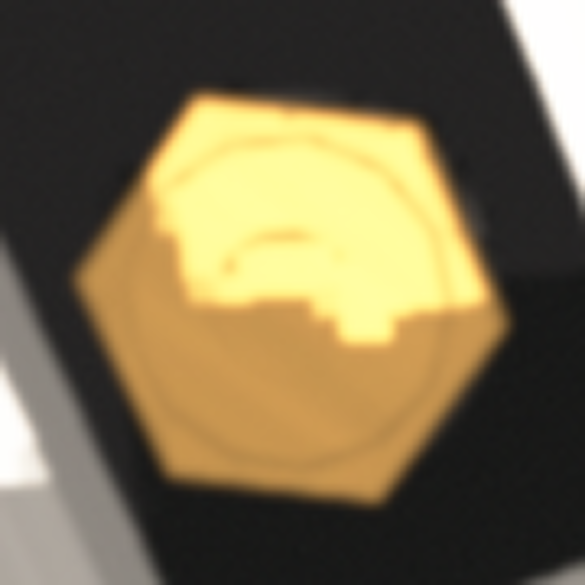

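Run:
```python
from h import *
from scipy.optimize import least_squares
s=json.load(open('s7.json')); w=campose('wrist',s)
C=np.array([(197,92),(425,122),(511,324),(381,506),(167,475),(72,278)],float); C=(C+.5)/6.5-.5+[200,75]
def hexp(p): 
    t=p[3]-np.arange(6)*np.pi/3; r=.03464/2
    return np.c_[p[0]+r*np.cos(t),p[1]+r*np.sin(t),np.full(6,p[2])]
r=least_squares(lambda p:(proj(w,hexp(p))-C).ravel(),[.63,-.016,.08,.32]);print(r.x,np.degrees(r.x[3]),np.abs(r.fun).max())
for z in (.077,.081,.085):
  r=least_squares(lambda p:(proj(w,hexp([p[0],p[1],z,p[2]]))-C).ravel(),[.63,-.016,.32]);print(z,r.x,np.degrees(r.x[2]),np.abs(r.fun).max())
```

```text
[ 0.63447226 -0.01417365  0.07841862  0.32061504] 18.369888697022958 0.8366790427483863
0.077 [ 0.63441128 -0.01401581  0.32061501] 18.369886966847645 0.7876074734588059
0.081 [ 0.63458296 -0.01446082  0.3206151 ] 18.369892088592355 0.9285069235271948
0.085 [ 0.63475375 -0.01490571  0.32061509] 18.36989167834093 1.5727603664958565
```

```bash
cat >> h.py <<'E'
PL=(.6345,-.0142,.0725); TH=18.4
E
python3 - <<'E'
from h import *
p,y=place(PL,TH,.025);print(p,y);delta(p,y)
E
```

```text
[ 0.56561124 -0.02272729  0.05263514] -4.100000000000001
clk 9.7 pos [ 0.5653 -0.0303  0.0821] yaw -4.62 tilt [-0.0041 -0.0044] F [ 0.19 -0.01 -3.12] w 0.0194
 turn [ 0.0047  0.0038 -0.0091] shift [-0.0002 -0.0077  0.0295]
```

```bash
python3 -m pendant '[[[0.005,0.004,-0.009],[0,-0.008,0.005],255],[[0,0,0],[0,0,0.012],255],[[0,0,0],[0,0,0.008],255],[[0,0,0],[0,0,0.001],255],[[0,0,0],[0,0,0],255]]'
python3 - <<'E'
from h import *
p,y=place(PL,TH,.025);print(p,y);delta(p,y)
s=snap('wrist','w8.png');json.dump({k:np.array(v).tolist() for k,v in s.items()},open('s8.json','w'))
im=cv2.imread('pics/w8.png')[50:250,165:385]
cv2.imwrite('pics/w8c.png',cv2.resize(im,None,fx=2.8,fy=2.8,interpolation=cv2.INTER_CUBIC))
E
```

```text
clock: 10.2
tool_pos: [0.5649, -0.0258, 0.0526]
ee_rot: [[0.997, -0.075, -0.002], [-0.075, -0.997, -0.001], [-0.002, 0.001, -1.0]]
contact_force: [-0.1, 0.3, -2.8]
width: 0.0193
[ 0.56561006 -0.0227234   0.05263513] -4.100000000000001
clk 10.2 pos [ 0.5649 -0.0258  0.0526] yaw -4.32 tilt [-0.0019 -0.0012] F [-0.14  0.26 -2.75] w 0.0193
 turn [ 0.0013  0.0018 -0.0039] shift [ 0.0005 -0.0032  0.    ]
```

View pics/w8c.png

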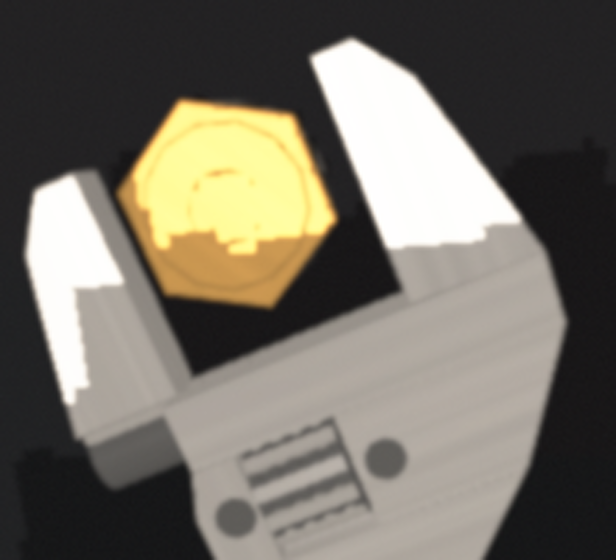

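Run:
```python
from h import *
from scipy.optimize import least_squares
s=json.load(open('s8.json')); w=campose('wrist',s)
C=np.array([(181,99),(295,113),(338,217),(274,309),(164,296),(117,192)],float); C=(C+.5)/2.8-.5+[165,50]
def hexp(p): 
    t=p[3]-np.arange(6)*np.pi/3; r=.03464/2
    return np.c_[p[0]+r*np.cos(t),p[1]+r*np.sin(t),np.full(6,p[2])]
r=least_squares(lambda p:(proj(w,hexp(p))-C).ravel(),[.63,-.016,.08,.32]);print(r.x,np.degrees(r.x[3]),np.abs(r.fun).max())
r=least_squares(lambda p:(proj(w,hexp([p[0],p[1],.0785,p[2]]))-C).ravel(),[.63,-.016,.32]);print(r.x,np.degrees(r.x[2]),np.abs(r.fun).max())
p,y=place((r.x[0],r.x[1],.0725),TH,.005,);delta(p,y)
```

```text
[ 0.63438462 -0.01388018  0.07741252  0.32596131] 18.6762075121857 0.974349686782702
[ 0.63443363 -0.01399941  0.32596032] 18.676150694087536 1.0309818430640831
clk 10.25 pos [ 0.5647 -0.0259  0.0526] yaw -4.33 tilt [-0.0021 -0.0012] F [ 0.21 -0.23 -3.31] w 0.0197
 turn [ 0.0013  0.002  -0.0041] shift [ 0.0006 -0.0034  0.02  ]
```

```bash
python3 -m pendant '[[[0.001,0.002,-0.005],[0.001,-0.0035,0],255],[[0,0,0],[0,-0.0005,0.003],255],[[0,0,0],[0,0,0.003],255],[[0,0,0],[0,0,0],255]]'
python3 - <<'E'
from h import *
p,y=place((.6344,-.014,.0725),18.5,0);delta(p,y)
E
```

```text
clock: 10.65
tool_pos: [0.5672, -0.0214, 0.0471]
ee_rot: [[0.998, -0.07, 0.002], [-0.07, -0.998, -0.0], [0.002, 0.0, -1.0]]
contact_force: [-1.0, -0.7, -3.8]
width: 0.0195
clk 10.65 pos [ 0.5672 -0.0214  0.0471] yaw -4.01 tilt [ 0.0022 -0.0002] F [-0.99 -0.67 -3.85] w 0.0195
 turn [ 0.     -0.0022 -0.0001] shift [-0.0017  0.0013  0.0194]
```

```bash
python3 -m pendant '[[[0,-0.002,0],[-0.0015,0.001,0.003],255],[[0,0,0],[0,0,0.003],255],[[0,0,0],[0,0,0],255]]'
python3 - <<'E'
from h import *
p,y=place((.6344,-.014,.0725),18.5,0);delta(p,y)
E
```

```text
clock: 10.95
tool_pos: [0.5658, -0.0224, 0.0408]
ee_rot: [[0.998, -0.07, 0.001], [-0.07, -0.998, -0.0], [0.001, 0.0, -1.0]]
contact_force: [0.6, -0.3, -3.1]
width: 0.0194
clk 10.95 pos [ 0.5658 -0.0224  0.0408] yaw -4.01 tilt [ 0.0006 -0.0001] F [ 0.61 -0.34 -3.13] w 0.0194
 turn [ 0.0001 -0.0006 -0.0001] shift [-0.0002  0.0002  0.0132]
```

Well aligned; now I'll descend over the hexagon while watching the force.

```bash
python3 -m pendant '[[[0,0,0],[0,0,0.003],255],[[0,0,0],[0,0,0.003],255],[[0,0,0],[0,0,0.0],255]]' |grep -v rot; python3 -m pendant '[[[0,0,0],[0,0,0.003],255],[[0,0,0],[0,0,0.0],255]]'|grep -v rot;  python3 - <<'E'
from h import *
p,y=place((.6344,-.014,.0725),18.5,0);delta(p,y)
E
```

```text
clock: 11.25
tool_pos: [0.5657, -0.0226, 0.0342]
contact_force: [0.5, -0.8, -3.7]
width: 0.0196
clock: 11.45
tool_pos: [0.5657, -0.0226, 0.0309]
contact_force: [-0.5, -1.3, -3.8]
width: 0.0197
clk 11.45 pos [ 0.5657 -0.0226  0.0309] yaw -4.02 tilt [ 0.0003 -0.0002] F [-0.5  -1.27 -3.78] w 0.0197
 turn [ 0.0001 -0.0003 -0.0003] shift [-0.0002  0.0001  0.0032]
```

```bash
python3 -m pendant '[[[0,0,0],[0,0,0.002],255],[[0,0,0],[0,0,0.0],255]]' |grep -v rot; python3 -m pendant '[[[0,0,0],[0,0,0.0015],255],[[0,0,0],[0,0,0.0],255]]'|grep -v rot;  python3 -m pendant '[[[0,0,0],[0,0,0.0015],255],[[0,0,0],[0,0,0.0],255]]'|grep -v rot
python3 - <<'E'
from h import *
s=snap('wrist','w9.png')
E
```

```text
clock: 11.65
tool_pos: [0.5658, -0.0226, 0.0287]
contact_force: [-0.4, -0.3, -3.2]
width: 0.0195
clock: 11.85
tool_pos: [0.5659, -0.0226, 0.0271]
contact_force: [-0.4, 0.3, -2.3]
width: 0.0193
clock: 12.05
tool_pos: [0.5664, -0.0225, 0.026]
contact_force: [-0.2, -0.6, -2.6]
width: 0.0193
```

View pics/w9.png

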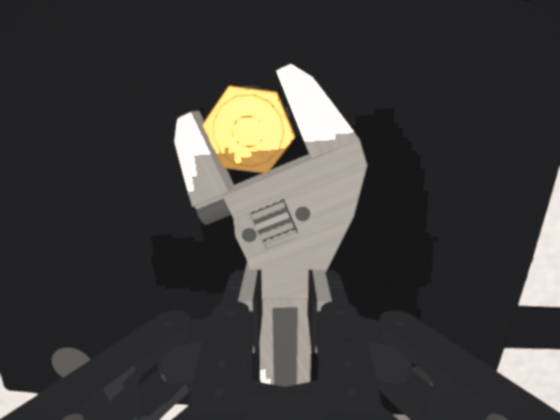

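```bash
python3 -m pendant '[[[0,0,0],[-0.0005,0.0,0.0015],255],[[0,0,0],[0,0,0.0],255]]' |grep -v rot; python3 -m pendant '[[[0,0,0],[0,0,0.0015],255],[[0,0,0],[0,0,0.0],255]]'|grep -v rot;  python3 - <<'E'
from h import *
p,y=place((.6344,-.014,.0725),18.5,0);delta(p,y)
E
```

```text
clock: 12.3
tool_pos: [0.5667, -0.0225, 0.0261]
contact_force: [1.1, 0.4, -3.9]
width: 0.0198
clock: 12.5
tool_pos: [0.567, -0.0226, 0.0259]
contact_force: [-0.1, -1.0, -3.2]
width: 0.0192
clk 12.5 pos [ 0.567  -0.0226  0.0259] yaw -4.03 tilt [ 0.0028 -0.0007] F [-0.15 -0.96 -3.21] w 0.0192
 turn [ 0.0005 -0.0029 -0.0005] shift [-0.0015  0.0002 -0.0017]
```

```bash
python3 -m pendant '[[[0,0,0],[0,0,0],0],[[0,0,0],[0,0,0],0],[[0,0,0],[0,0,0],0],[[0,0,0],[0,0,-0.02],0],[[0,0,0],[0,0,-0.03],0],[[0,0,0],[0,0,-0.03],0],[[0,0,0],[0,0,-0.01],0],[[0,0,0],[0,0,0],0]]'
python3 - <<'E'
from h import *
s=snap('wrist','w10.png');json.dump({k:np.array(v).tolist() for k,v in s.items()},open('s10.json','w'))
im=cv2.imread('pics/w10.png')
cv2.imwrite('pics/w10c.png',cv2.resize(im[60:260,170:370],None,fx=3,fy=3,interpolation=cv2.INTER_CUBIC))
E
```

```text
clock: 13.3
tool_pos: [0.5686, -0.0222, 0.1184]
ee_rot: [[0.998, -0.07, 0.006], [-0.07, -0.998, -0.0], [0.006, -0.0, -1.0]]
contact_force: [-0.2, -0.6, -0.0]
width: 0.0855
```

View pics/w10.png

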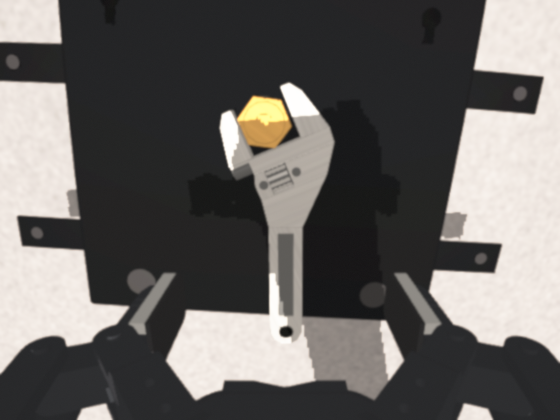

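View pics/w10c.png

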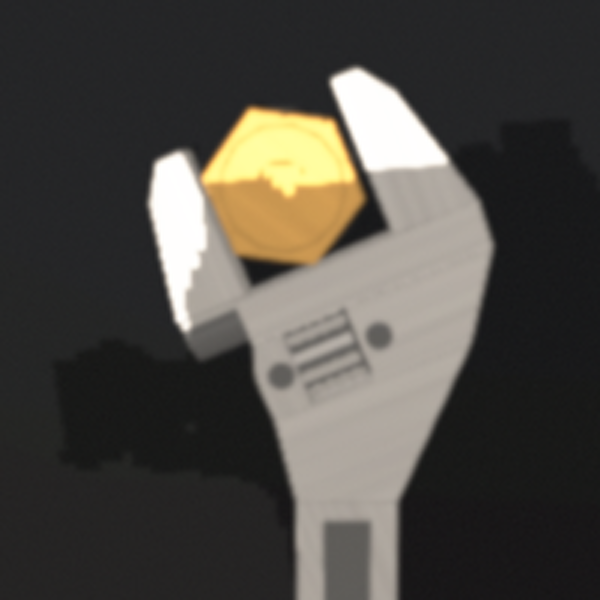

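```bash
cat >> h.py <<'E'
def wormpos(sf,uv,z=.0785): return onz(campose('wrist',json.load(open(sf))),uv,z)
E
python3 - <<'E'
from h import *
w=wormpos('s10.json',(279,178.5));print('worm',w)
s=json.load(open('s10.json'));cp=campose('wrist',s)
c=lambda x,y:(170+(x+.5)/3-.5,60+(y+.5)/3-.5)
a=onz(cp,c(331,80),.0765)[:2];b=onz(cp,c(390,232),.0765)[:2];d=a-b;print('fixed jaw ang',np.degrees(np.arctan2(d[1],d[0])))
h0=onz(cp,c(346.5,520),.075)[:2];h1=onz(cp,(286,315),.075)[:2];d=h0-h1;print('handle',np.degrees(np.arctan2(d[1],d[0]))+22.5)
t=np.radians(18.4);R=np.array([[np.cos(t),-np.sin(t)],[np.sin(t),np.cos(t)]])
print('worm from plug-based seat',np.array([.6344,-.014])-R@[0,.0022]+R@[-.0375,.008], 'plug rel worm in wrench',R.T@(np.array([.6344,-.014])-w[:2])+[-.0375,.008])
st=w[:2]+R@[-.009,0]; delta((st[0],st[1],.050),18.4)
E
```

```text
worm [ 0.59867313 -0.02027928  0.0785    ]
fixed jaw ang 18.02800251877901
handle 19.077517956479234
worm from plug-based seat [ 0.59698639 -0.02033336] plug rel worm in wrench [-0.00161758  0.00268111]
clk 13.35 pos [ 0.5683 -0.0222  0.1177] yaw -4.01 tilt [ 0.0056 -0.    ] F [0.51 0.01 0.93] w 0.0853
 turn [ 0.0007 -0.0056 -0.3912] shift [ 0.0215 -0.0006  0.0678]
```

```bash
python3 -m pendant '[[[0,-0.003,-0.1],[0.004,0,0.005],255],[[0,-0.002,-0.1],[0.005,0,0.012],255],[[0,0,-0.1],[0.005,0,0.012],255],[[0,0,-0.08],[0.004,0,0.012],255],[[0,0,-0.015],[0,0,0.008],255],[[0,0,0],[0,0,0.0],255]]' 60
python3 - <<'E'
from h import *
t=np.radians(18.4);R=np.array([[np.cos(t),-np.sin(t)],[np.sin(t),np.cos(t)]])
st=np.array([.5985,-.0203])+R@[-.009,0]; delta((st[0],st[1],.050),18.4)
E
```

```text
clock: 13.95
tool_pos: [0.5798, -0.0207, 0.0573]
ee_rot: [[0.943, 0.333, -0.013], [0.333, -0.943, 0.0], [-0.013, -0.005, -1.0]]
contact_force: [0.2, 0.1, 0.4]
width: 0.0002
clk 13.95 pos [ 0.5798 -0.0207  0.0573] yaw 19.46 tilt [-0.0135  0.0004] F [0.21 0.12 0.43] w 0.0002
 turn [-0.0048  0.0126  0.0185] shift [0.0088 0.0057 0.0071]
```

```bash
python3 -m pendant '[[[-0.005,0.012,0.018],[0.0085,0.0055,0.004],255],[[0,0,0],[0,0,0.002],255],[[0,0,0],[0,0,0.0],255]]' 60
python3 - <<'E'
from h import *
t=np.radians(18.4);R=np.array([[np.cos(t),-np.sin(t)],[np.sin(t),np.cos(t)]])
st=np.array([.5985,-.0203])+R@[-.009,0]; delta((st[0],st[1],.044),18.4)
snap('wrist','w11.png')
E
```

```text
clock: 14.25
tool_pos: [0.5894, -0.0236, 0.0497]
ee_rot: [[0.95, 0.312, -0.001], [0.312, -0.95, -0.001], [-0.001, 0.0, -1.0]]
contact_force: [0.2, -0.7, 0.3]
width: 0.0
clk 14.25 pos [ 0.5894 -0.0236  0.0497] yaw 18.18 tilt [-0.0013 -0.0007] F [ 0.2  -0.65  0.33] w 0.0
 turn [ 0.0003  0.0014 -0.0038] shift [ 0.0007 -0.0002  0.0057]
```

View pics/w11.png

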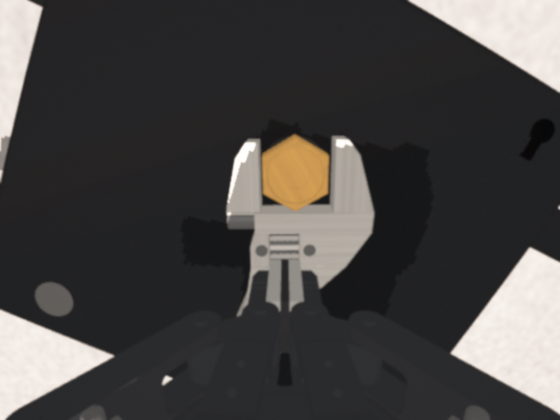

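```bash
python3 -m pendant '[[[0,0.001,-0.003],[0.0,0,0.003],255],[[0,0,0],[0,0,0.001],255]]'|grep -v rot;python3 -m pendant '[[[0,0,0],[0,0,0.0015],255],[[0,0,0],[0,0,0.0],255]]'|grep -v rot; python3 -m pendant '[[[0,0,0],[0,0,0.001],255]]'|grep -v rot
```

```text
clock: 14.5
tool_pos: [0.5906, -0.0237, 0.0469]
contact_force: [-0.1, 0.2, -0.9]
width: 0.0003
clock: 14.7
tool_pos: [0.5908, -0.0236, 0.0457]
contact_force: [-0.7, 0.2, 0.5]
width: -0.0002
clock: 14.8
tool_pos: [0.5911, -0.0235, 0.0449]
contact_force: [0.3, 0.7, -0.3]
width: -0.0001
```

```bash
python3 -m pendant '[[[0,0,0],[-0.002,0,0.0015],255]]'|grep -v rot;python3 -m pendant '[[[0,0,0],[0,0,0.001],255]]'|grep -v rot; python3 -m pendant '[[[0,0,0],[0,0,0.001],255]]'|grep -v rot
```

```text
clock: 14.9
tool_pos: [0.5896, -0.024, 0.0436]
contact_force: [0.1, -1.3, 0.2]
width: -0.0
clock: 15.0
tool_pos: [0.5891, -0.0242, 0.0424]
contact_force: [0.5, -0.5, -0.2]
width: -0.0
clock: 15.1
tool_pos: [0.5891, -0.0242, 0.0413]
contact_force: [-0.2, -0.3, 3.0]
width: -0.0001
```

```bash
python3 -m pendant '[[[0,0,0],[0,0,0.001],255]]'|grep -v rot;python3 -m pendant '[[[0,0,0],[0,0,0.002],255]]'|grep -v rot
```

```text
clock: 15.2
tool_pos: [0.5893, -0.0242, 0.0411]
contact_force: [-3.1, 0.3, 8.9]
width: -0.0002
clock: 15.3
tool_pos: [0.5894, -0.0242, 0.0409]
contact_force: [-5.5, -0.6, 14.5]
width: -0.0003
```

```bash
python3 -m pendant '[[[0,0,0],[0.003,0,0.0013],255],[[0,0,0],[0.003,0,0.0013],255]]'|grep -v rot;python3 -m pendant '[[[0,0,0],[0.003,0,0.0013],255]]'|grep -v rot
```

```text
clock: 15.5
tool_pos: [0.589, -0.0243, 0.0411]
contact_force: [-9.8, -1.1, 13.4]
width: -0.0001
clock: 15.6
tool_pos: [0.5888, -0.0244, 0.0412]
contact_force: [-7.9, -0.7, 14.0]
width: -0.0
```

```bash
python3 -m pendant '[[[0,0,0],[0,0,-0.004],255],[[0,0,0],[0.004,0,0],255],[[0,0,0],[0.0015,0,0.001],255],[[0,0,0],[0,0,0.001],255]]'|grep -v rot;python3 -m pendant '[[[0,0,0],[0,0,0.001],255]]'|grep -v rot
```

```text
clock: 16.0
tool_pos: [0.595, -0.0226, 0.0436]
contact_force: [0.3, -0.3, -0.2]
width: -0.0001
clock: 16.1
tool_pos: [0.5951, -0.0224, 0.0421]
contact_force: [0.4, 0.0, -0.3]
width: -0.0003
```

```bash
python3 -m pendant '[[[0,0,0],[0,0,0.001],255]]'|grep -v rot;python3 -m pendant '[[[0,0,0],[0,0,0.001],255]]'|grep -v rot;python3 -m pendant '[[[0,0,0],[0,0,0.001],255]]'|grep -v rot
```

```text
clock: 16.2
tool_pos: [0.5951, -0.0224, 0.0416]
contact_force: [-2.5, -0.4, 10.4]
width: 0.0
clock: 16.3
tool_pos: [0.5951, -0.0225, 0.0417]
contact_force: [-3.1, -0.7, 8.8]
width: -0.0001
clock: 16.4
tool_pos: [0.5951, -0.0225, 0.0417]
contact_force: [-2.1, 0.2, 7.4]
width: 0.0002
```

```bash
python3 -m pendant '[[[0,0,0],[0.002,0,0.0012],255]]'|grep -v rot;python3 -m pendant '[[[0,0,0],[0.003,0,0.0012],255]]'|grep -v rot;python3 -m pendant '[[[0,0,0],[0.003,0,0.0012],255]]'|grep -v rot
```

```text
clock: 16.5
tool_pos: [0.5953, -0.0224, 0.0416]
contact_force: [-6.2, -0.9, 12.5]
width: -0.0
clock: 16.6
tool_pos: [0.5962, -0.0221, 0.0416]
contact_force: [-6.0, -0.6, 11.7]
width: 0.0002
clock: 16.7
tool_pos: [0.597, -0.0218, 0.0416]
contact_force: [-5.9, -1.1, 11.3]
width: -0.0001
```

```bash
python3 -m pendant '[[[0,0,0],[0.005,0,0.0012],255],[[0,0,0],[0.005,0,0.0012],255]]'|grep -v rot;python3 -m pendant '[[[0,0,0],[0.005,0,0.0012],255],[[0,0,0],[0.005,0,0.0012],255]]'|grep -v rot
```

```text
clock: 16.9
tool_pos: [0.6018, -0.0202, 0.0413]
contact_force: [-6.4, -1.2, 10.9]
width: 0.0003
clock: 17.1
tool_pos: [0.6074, -0.0183, 0.0404]
contact_force: [-0.8, -0.3, 1.3]
width: 0.0
```

```bash
python3 -m pendant '[[[0,0,0],[0,0,-0.004],255],[[0,0,0],[-0.007,0,0],255],[[0,0,0],[-0.007,0,0],255],[[0,0,0],[0,0,0],255]]'|grep -v rot
python3 - <<'E'
from h import *
t=np.radians(18.4);R=np.array([[np.cos(t),-np.sin(t)],[np.sin(t),np.cos(t)]])
st=np.array([.5985,-.0203])+R@[-.006,0]; delta((st[0],st[1],.0418),18.4)
E
```

```text
clock: 17.5
tool_pos: [0.5929, -0.0227, 0.0445]
contact_force: [0.1, -1.2, 0.1]
width: 0.0001
clk 17.5 pos [ 0.5929 -0.0227  0.0445] yaw 18.03 tilt [-0.0535 -0.0178] F [ 0.1  -1.16  0.1 ] w 0.0001
 turn [ 0.0001  0.0564 -0.0065] shift [ 0.0002 -0.0006  0.0027]
```

```bash
python3 -m pendant '[[[0,0.055,-0.006],[0,0,0],255],[[0,0,0],[0,0,0],255]]'|grep -v rot
python3 - <<'E'
from h import *
t=np.radians(18.4);R=np.array([[np.cos(t),-np.sin(t)],[np.sin(t),np.cos(t)]])
st=np.array([.5985,-.0203])+R@[-.006,0]; delta((st[0],st[1],.0418),18.4)
E
```

```text
clock: 17.7
tool_pos: [0.592, -0.0231, 0.0439]
contact_force: [-0.6, -1.3, 0.4]
width: 0.0001
clk 17.7 pos [ 0.592  -0.0231  0.0439] yaw 18.36 tilt [-0.0007 -0.0003] F [-0.55 -1.31  0.38] w 0.0001
 turn [ 0.      0.0008 -0.0007] shift [ 0.001  -0.0006  0.0021]
```

```bash
python3 -m pendant '[[[0,0,0],[0.001,-0.0005,0.0015],255],[[0,0,0],[0,0,0.0012],255],[[0,0,0],[0,0,0.0012],255]]'|grep -v rot;python3 -m pendant '[[[0,0.006,0],[0.003,0,0.0012],255],[[0,0.006,0],[0.005,0,0.0012],255]]'|grep -v rot
```

```text
clock: 18.0
tool_pos: [0.5929, -0.0224, 0.0415]
contact_force: [-4.8, -1.2, 11.9]
width: -0.0001
clock: 18.2
tool_pos: [0.5976, -0.0208, 0.0415]
contact_force: [-7.0, -0.1, 11.6]
width: 0.0002
```

```bash
python3 -m pendant '[[[0,0.006,0],[0.005,0,0.0012],255],[[0,0.006,0],[0.004,0,0.0012],255]]'; python3 -m pendant '[[[0,0.004,0],[0.003,0,0.0012],255]]'
```

```text
clock: 18.4
tool_pos: [0.6025, -0.0189, 0.0415]
ee_rot: [[0.95, 0.314, -0.001], [0.314, -0.95, 0.0], [-0.001, -0.001, -1.0]]
contact_force: [-7.2, -0.8, 11.1]
width: -0.0
clock: 18.5
tool_pos: [0.6034, -0.0185, 0.0415]
ee_rot: [[0.95, 0.313, -0.003], [0.313, -0.95, -0.0], [-0.003, -0.001, -1.0]]
contact_force: [-7.6, -0.8, 11.2]
width: 0.0002
```

```bash
python3 -m pendant '[[[0,0.004,0],[0.003,0,0.0012],255],[[0,0,0],[0,0,-0.004],255],[[0,0,0],[-0.006,0,0],255],[[0,0,0],[-0.007,0,0],255],[[0,0,0],[0,0,0],255]]';  python3 - <<'E'
from h import *
t=np.radians(18.4);R=np.array([[np.cos(t),-np.sin(t)],[np.sin(t),np.cos(t)]])
st=np.array([.5985,-.0203])+R@[-.006,0]; delta((st[0],st[1],.0418),18.4)
snap('wrist','w12.png')
im=cv2.imread('pics/w12.png')
cv2.imwrite('pics/w12c.png',cv2.resize(im[115:275,210:390],None,fx=3.5,fy=3.5,interpolation=cv2.INTER_CUBIC))
E
```

```text
clock: 19.0
tool_pos: [0.5926, -0.0215, 0.0457]
ee_rot: [[0.949, 0.314, -0.005], [0.314, -0.949, -0.0], [-0.005, -0.001, -1.0]]
contact_force: [-0.4, -0.3, -0.1]
width: -0.0001
clk 19.0 pos [ 0.5926 -0.0215  0.0457] yaw 18.31 tilt [-0.0047 -0.0005] F [-0.39 -0.34 -0.14] w -0.0001
 turn [-0.001   0.0046 -0.0016] shift [-0.      0.0008  0.0039]
```

View pics/w12c.png

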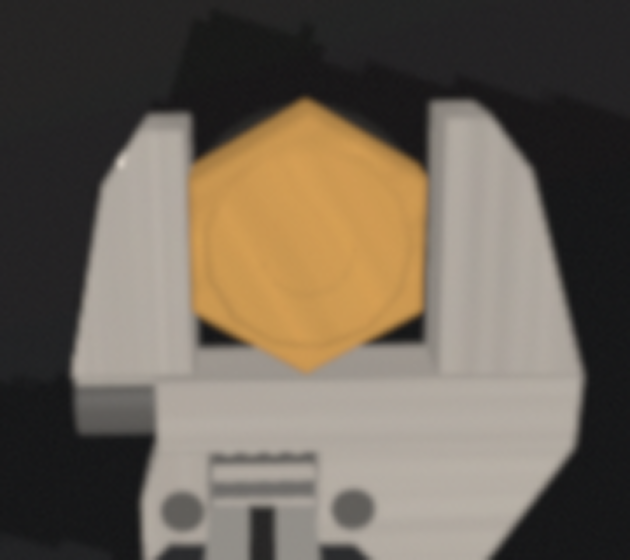

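```bash
python3 -m pendant '[[[0,0.004,0],[0,0.0005,0.003],255],[[0,0,0],[0,0,0.0012],255],[[0,0,0],[0,0,0.0012],255]]'|grep -v rot;python3 -m pendant '[[[0,0.006,0],[0.003,0,0.0012],255],[[0,0.006,0],[0.005,0,0.0012],255]]'|grep -v rot;python3 -m pendant '[[[0,0.006,0],[0.005,0,0.0012],255],[[0,0.006,0],[0.004,0,0.0012],255]]'
```

```text
clock: 19.35
tool_pos: [0.5933, -0.0218, 0.0415]
contact_force: [-4.3, 0.4, 11.9]
width: 0.0002
clock: 19.55
tool_pos: [0.5969, -0.0204, 0.0415]
contact_force: [-7.3, -1.4, 12.4]
width: -0.0001
clock: 19.75
tool_pos: [0.6008, -0.0187, 0.0415]
ee_rot: [[0.95, 0.312, 0.001], [0.312, -0.95, 0.003], [0.002, -0.003, -1.0]]
contact_force: [-6.4, -0.5, 11.9]
width: 0.0
```

```bash
python3 -m pendant '[[[0,0.004,0],[0.004,0,0.0012],255],[[0,0.004,0],[0.004,0,0.0012],255]]'|grep -v rot;python3 -m pendant '[[[0,0.0,0],[0,0,-0.004],255],[[0,0,0],[-0.006,0.0005,0],255],[[0,0,0],[-0.006,0,0],255],[[0,0,0],[0,0,0],255]]'
python3 - <<'E'
from h import *
t=np.radians(18.4);R=np.array([[np.cos(t),-np.sin(t)],[np.sin(t),np.cos(t)]])
st=np.array([.5985,-.0203])+R@[-.006,0]; delta((st[0],st[1],.0418),18.4)
E
```

```text
clock: 19.95
tool_pos: [0.6035, -0.0176, 0.0415]
contact_force: [-7.3, -0.9, 12.4]
width: 0.0002
clock: 20.35
tool_pos: [0.5914, -0.0221, 0.0453]
ee_rot: [[0.95, 0.311, -0.003], [0.311, -0.95, 0.003], [-0.002, -0.003, -1.0]]
contact_force: [-0.5, -0.0, 0.4]
width: 0.0005
clk 20.35 pos [ 0.5914 -0.0221  0.0453] yaw 18.15 tilt [-0.0033  0.0025] F [-0.53 -0.02  0.43] w 0.0005
 turn [-0.0035  0.0024 -0.0044] shift [0.0013 0.0005 0.0035]
```

```bash
python3 -m pendant '[[[-0.003,0.003,-0.004],[0.001,0.0005,0.003],255],[[0,0,0],[0,0,0.0012],255],[[0,0,0],[0,0,0.0012],255]]'|grep -v rot;python3 -m pendant '[[[0,0.006,0],[0.003,0,0.0012],255],[[0,0.006,0],[0.005,0,0.0012],255]]'|grep -v rot;python3 -m pendant '[[[0,0.006,0],[0.005,0,0.0012],255],[[0,0.006,0],[0.004,0,0.0012],255]]'
```

```text
clock: 20.65
tool_pos: [0.5927, -0.0226, 0.0415]
contact_force: [-4.8, -0.5, 11.3]
width: -0.0001
clock: 20.85
tool_pos: [0.5964, -0.0211, 0.0415]
contact_force: [-7.8, -0.9, 13.6]
width: 0.0001
clock: 21.05
tool_pos: [0.6004, -0.0194, 0.0415]
ee_rot: [[0.949, 0.314, 0.002], [0.314, -0.949, 0.002], [0.003, -0.001, -1.0]]
contact_force: [-7.0, -0.2, 12.3]
width: 0.0
```

```bash
python3 -m pendant '[[[0,0.004,0],[0.004,0,0.0012],255],[[0,0.004,0],[0.004,0,0.0012],255]]'|grep -v rot;python3 -m pendant '[[[0,0.0,0],[0,0,-0.004],255],[[0,0,0],[-0.006,0,0],255],[[0,0,0],[-0.006,0,0],255],[[0,0,0],[0,0,0],255]]'
python3 - <<'E'
from h import *
t=np.radians(18.4);R=np.array([[np.cos(t),-np.sin(t)],[np.sin(t),np.cos(t)]])
st=np.array([.5985,-.0203])+R@[-.006,0]; delta((st[0],st[1],.0418),18.4)
snap('wrist','w13.png')
im=cv2.imread('pics/w13.png')
cv2.imwrite('pics/w13c.png',cv2.resize(im[115:275,210:390],None,fx=3.5,fy=3.5,interpolation=cv2.INTER_CUBIC))
E
```

```text
clock: 21.25
tool_pos: [0.6029, -0.0183, 0.0414]
contact_force: [-7.5, -2.0, 12.2]
width: 0.0003
clock: 21.65
tool_pos: [0.5906, -0.0222, 0.0449]
ee_rot: [[0.949, 0.314, -0.003], [0.314, -0.949, 0.001], [-0.002, -0.002, -1.0]]
contact_force: [-0.1, -0.2, 0.2]
width: -0.0002
clk 21.65 pos [ 0.5906 -0.0222  0.0449] yaw 18.29 tilt [-0.0025  0.0011] F [-0.05 -0.18  0.19] w -0.0002
 turn [-0.0018  0.002  -0.0019] shift [0.0021 0.0007 0.0031]
```

View pics/w13c.png

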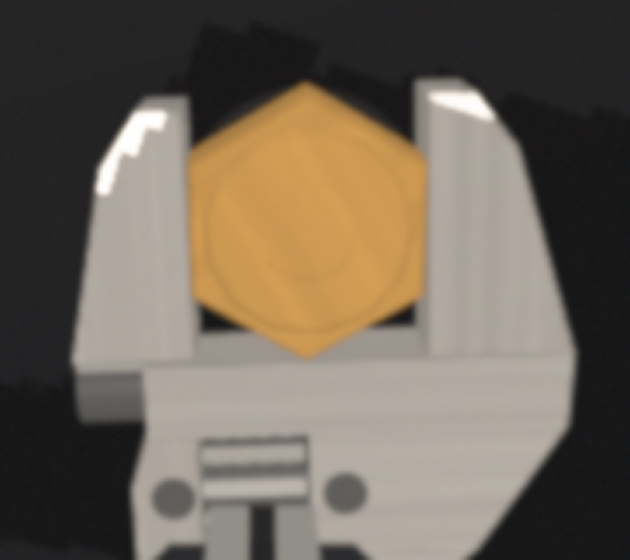

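```bash
python3 -m pendant '[[[-0.002,0.002,-0.002],[0.002,-0.0005,0.003],255],[[0,0,0],[0,0,0.0012],255],[[0,0,0],[0,0,0.0012],255]]'|grep -v rot;python3 -m pendant '[[[0,0.006,0],[0.003,0,0.0012],255],[[0,0.006,0],[0.005,0,0.0012],255]]'|grep -v rot;python3 -m pendant '[[[0,0.006,0],[0.005,0,0.0012],255],[[0,0.006,0],[0.004,0,0.0012],255]]'
```

```text
clock: 22.0
tool_pos: [0.5929, -0.0212, 0.0415]
contact_force: [-3.7, -0.0, 10.6]
width: 0.0005
clock: 22.2
tool_pos: [0.5961, -0.02, 0.0415]
contact_force: [-8.4, -0.7, 14.0]
width: -0.0002
clock: 22.4
tool_pos: [0.5985, -0.019, 0.0414]
ee_rot: [[0.949, 0.314, -0.004], [0.314, -0.949, -0.001], [-0.004, -0.0, -1.0]]
contact_force: [-9.2, -1.4, 15.2]
width: 0.0003
```

```bash
python3 -m pendant '[[[0,0.006,0],[0.004,0,0.0011],255],[[0,0.006,0],[0.004,0,0.0011],255]]'|grep -v rot;python3 -m pendant '[[[0,0.006,0],[0.004,0,0.0011],255],[[0,0.006,0],[0.004,0,0.0011],255]]'
python3 - <<'E'
from h import *
snap('wrist','w14.png')
im=cv2.imread('pics/w14.png')
cv2.imwrite('pics/w14c.png',cv2.resize(im[115:275,210:390],None,fx=3.5,fy=3.5,interpolation=cv2.INTER_CUBIC))
E
```

```text
clock: 22.6
tool_pos: [0.5991, -0.0188, 0.0415]
contact_force: [-9.4, -1.4, 15.4]
width: 0.0001
clock: 22.8
tool_pos: [0.5994, -0.0186, 0.0414]
ee_rot: [[0.95, 0.312, -0.015], [0.312, -0.95, -0.003], [-0.015, -0.002, -1.0]]
contact_force: [-9.3, -1.5, 14.5]
width: -0.0
```

View pics/w14c.png

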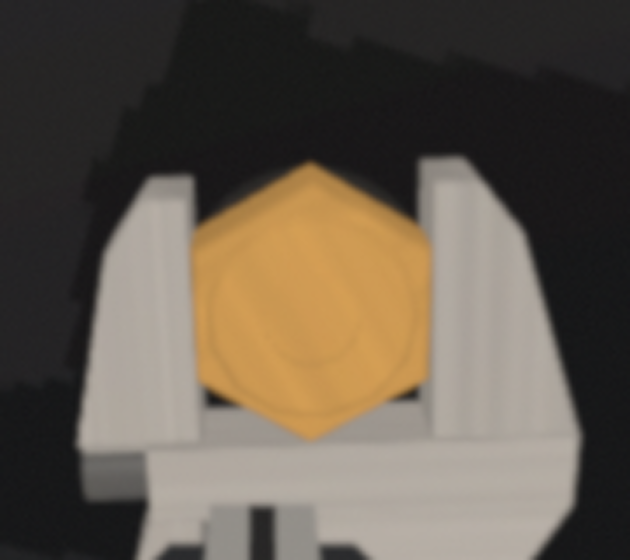

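```bash
python3 -m pendant '[[[0,0.012,0],[0.005,0,0.0012],255],[[0,0.01,0],[0.006,0,0.0012],255],[[0,0.008,0],[0.006,0,0.0012],255]]'|grep -v rot;python3 -m pendant '[[[0,0.006,0],[0.006,0,0.0012],255],[[0,0.006,0],[0.006,0,0.0012],255]]'
```

```text
clock: 23.15
tool_pos: [0.6031, -0.0172, 0.0413]
contact_force: [-12.3, -2.0, 16.8]
width: -0.0001
clock: 23.35
tool_pos: [0.6049, -0.0164, 0.0411]
ee_rot: [[0.951, 0.308, -0.027], [0.308, -0.951, -0.004], [-0.027, -0.004, -1.0]]
contact_force: [-11.3, -2.0, 15.5]
width: 0.0001
```

```bash
python3 -m pendant '[[[0,0,0],[0,0,-0.01],255],[[0,0.014,0.05],[-0.01,0,-0.025],255],[[0,0.01,0.1],[-0.02,0,-0.025],255],[[0,0.0,0.1],[-0.025,0,-0.015],255],[[0,0,0.1],[-0.025,0,-0.005],255],[[0,0,0.05],[-0.015,0,0],255],[[0,0,0],[0,0,0],255]]'
python3 - <<'E'
from h import *
delta((.5,-.04,.1),-4)
s=snap('wrist','w15.png');json.dump({k:np.array(v).tolist() for k,v in s.items()},open('s15.json','w'))
E
```

```text
clock: 24.05
tool_pos: [0.5106, -0.0282, 0.1231]
ee_rot: [[0.995, -0.101, -0.003], [-0.101, -0.995, 0.003], [-0.003, -0.003, -1.0]]
contact_force: [-0.1, 0.3, -0.2]
width: -0.0003
clk 24.05 pos [ 0.5106 -0.0282  0.1231] yaw -5.78 tilt [-0.0032  0.0032] F [-0.13  0.32 -0.22] w -0.0003
 turn [-0.0029  0.0034 -0.031 ] shift [-0.0093  0.0129  0.0231]
```

View pics/w15.png

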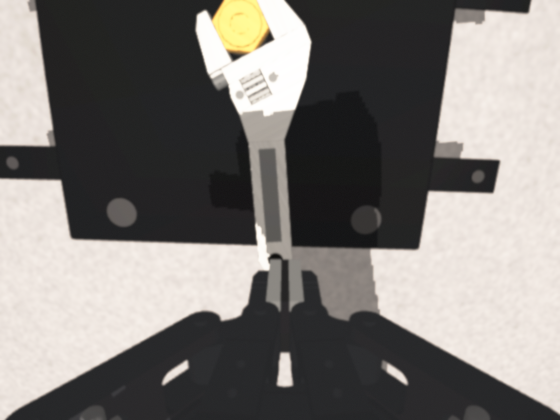

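Run:
```python
from h import *
s=json.load(open('s15.json'));cp=campose('wrist',s)
h0=onz(cp,(266,150),.0745)[:2];h1=onz(cp,(272.5,243),.0745)[:2];d=h1-h0
a=np.degrees(np.arctan2(d[1],d[0]));print('handle',a%360,'theta',a%360-157.5)
t=np.radians(18.4);R=np.array([[np.cos(t),-np.sin(t)],[np.sin(t),np.cos(t)]])
we=np.array([.6344,-.014])+R@[-.1404,.0463];print('wrench_end',we,'line lateral',np.cross(d/np.linalg.norm(d),we-h1))
```

```text
handle 177.33094997672686 theta 19.830949976726856
wrench_end [ 0.48656326 -0.01438417] line lateral -0.0024790208308809966<stdin>:6: DeprecationWarning: Arrays of 2-dimensional vectors are deprecated. Use arrays of 3-dimensional vectors instead. (deprecated in NumPy 2.0)
```

```bash
python3 -m pendant '[[[-0.003,0.003,-0.03],[-0.012,0.008,0.0],255],[[0,0,0],[-0.005,0.005,0.015],255],[[0,0,0],[0,0,0.025],255],[[0,0,0],[0,0,0.02],255],[[0,0,0],[0,0,0.005],255],[[0,0,0],[0,0,0],255]]'
python3 - <<'E'
from h import *
delta((.492,-.043,.031),-3)
E
```

```text
clock: 24.7
tool_pos: [0.5028, -0.0384, 0.0566]
ee_rot: [[0.998, -0.059, 0.01], [-0.059, -0.998, 0.002], [0.01, -0.002, -1.0]]
contact_force: [0.3, -0.6, 0.2]
width: 0.0001
clk 24.7 pos [ 0.5028 -0.0384  0.0566] yaw -3.39 tilt [0.01   0.0015] F [ 0.34 -0.63  0.23] w 0.0001
 turn [-0.0021 -0.0099 -0.0068] shift [-0.0108  0.0053  0.0255]
```

```bash
python3 -m pendant '[[[-0.002,-0.01,-0.006],[-0.01,0.006,0.005],255],[[0,0,0],[0,0,0.01],255],[[0,0,0],[0,0,0.007],255],[[0,0,0],[0,0,0],255]]'
python3 - <<'E'
from h import *
delta((.492,-.043,.031),-3)
s=snap('wrist','w16.png');json.dump({k:np.array(v).tolist() for k,v in s.items()},open('s16.json','w'))
E
```

```text
clock: 25.1
tool_pos: [0.4947, -0.0442, 0.0348]
ee_rot: [[0.999, -0.052, 0.003], [-0.052, -0.999, -0.0], [0.003, -0.0, -1.0]]
contact_force: [-0.6, -0.1, -0.3]
width: -0.0002
clk 25.1 pos [ 0.4947 -0.0442  0.0348] yaw -2.96 tilt [ 0.0033 -0.0001] F [-0.64 -0.13 -0.28] w -0.0002
 turn [-0.0001 -0.0033  0.0008] shift [-0.0027 -0.0011  0.0037]
```

View pics/w16.png

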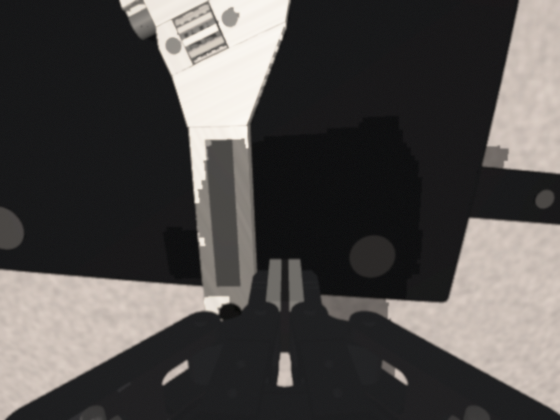

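```bash
python3 -m pendant '[[[0,-0.003,0],[-0.002,0,0.0035],255],[[0,0,0],[0,-0.003,0],255]]'|grep -v rot;python3 -m pendant '[[[0,0,0],[0,-0.003,0],255],[[0,0,0],[0,-0.003,0],255]]'|grep -v rot
```

```text
clock: 25.35
tool_pos: [0.4938, -0.0414, 0.032]
contact_force: [0.0, 0.5, -0.1]
width: 0.0002
clock: 25.55
tool_pos: [0.4943, -0.0351, 0.0323]
contact_force: [-0.2, -2.9, -0.8]
width: -0.0
```

```bash
python3 -m pendant '[[[0,0,0],[0,-0.004,0],255],[[0,0,0],[0,-0.005,0],255]]'|grep -v rot;python3 -m pendant '[[[0,0,0.02],[0,-0.006,0],255],[[0,0,0.03],[0,-0.006,0],255]]'
```

```text
clock: 25.75
tool_pos: [0.4939, -0.031, 0.0323]
contact_force: [-0.8, -7.2, 0.6]
width: 0.0001
clock: 25.95
tool_pos: [0.4931, -0.0262, 0.0323]
ee_rot: [[0.994, -0.11, -0.003], [-0.11, -0.994, -0.016], [-0.001, 0.016, -1.0]]
contact_force: [-1.2, -7.0, 1.8]
width: 0.0001
```

Run:
```python
from h import *
s=snap('scene','sc17.png');snap('wrist','w17.png')
crop('sc17.png',190,190,310,290,5,'sc17c.png')
```

```text
(no output)
```

View pics/sc17c.png

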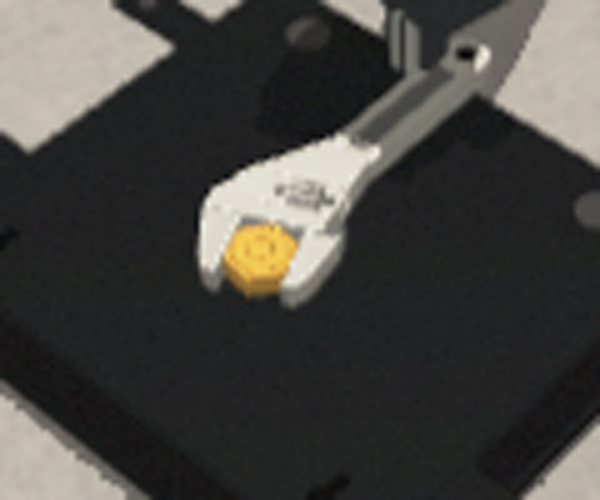

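View pics/w17.png

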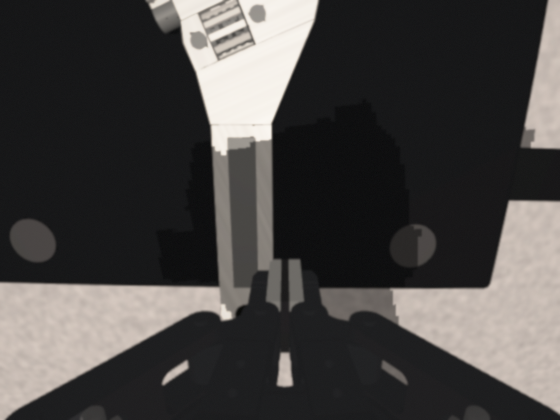

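```bash
python3 -m pendant '[[[0.006,0,0.02],[0,-0.007,0],255],[[0.006,0,0.02],[0,-0.007,0],255],[[0.006,0,0.02],[0,-0.007,0],255],[[0.006,0,0.02],[0,-0.007,0],255]]'; python3 -m pendant '[[[0.006,0,0.02],[0,-0.007,0],255],[[0.006,0,0.02],[0,-0.007,0],255],[[0.006,0,0.02],[0,-0.007,0],255],[[0.006,0,0.02],[0,-0.007,0],255]]'
```

```text
clock: 26.45
tool_pos: [0.4923, -0.0139, 0.0322]
ee_rot: [[0.979, -0.201, -0.01], [-0.201, -0.979, -0.01], [-0.007, 0.012, -1.0]]
contact_force: [-2.9, -6.7, 3.0]
width: -0.0002
clock: 26.85
tool_pos: [0.4922, -0.0036, 0.0321]
ee_rot: [[0.956, -0.291, -0.019], [-0.291, -0.957, -0.007], [-0.016, 0.012, -1.0]]
contact_force: [-2.9, -8.7, 4.1]
width: -0.0001
```

Run:
```python
from h import *
s=snap('scene','sc18.png');snap('side','sd18.png')
crop('sc18.png',190,190,310,290,5,'sc18c.png')
crop('sd18.png',180,150,300,250,5,'sd18c.png')
delta((.492,0,.031),-16)
```

```text
clk 26.95 pos [ 0.4923 -0.0031  0.0321] yaw -16.87 tilt [-0.0184 -0.0066] F [-2.37 -7.47  3.26] w 0.0002
 turn [ 0.0115  0.0158 -0.0152] shift [-0.0011 -0.0029  0.0011]
```

View pics/sc18c.png

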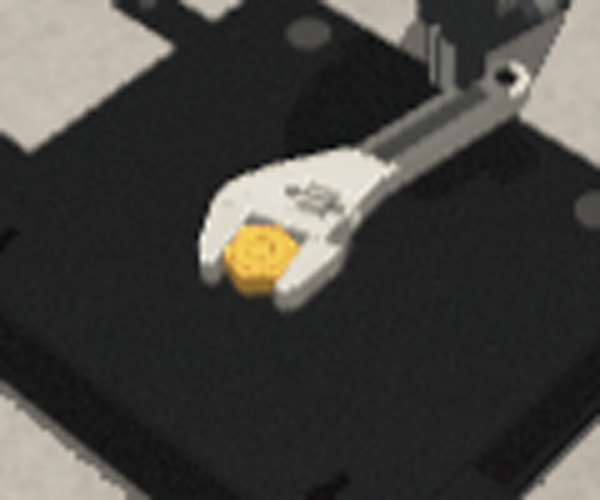

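View pics/sd18c.png

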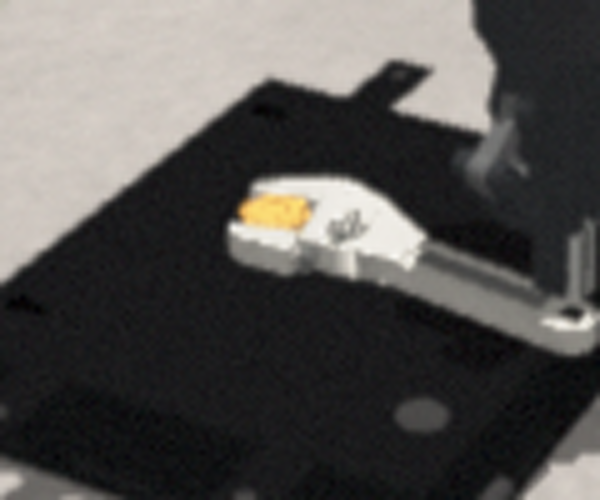

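```bash
python3 -m pendant '[[[0.006,0.008,0],[0,0.008,0],255],[[0.005,0.008,0],[0,0.005,-0.02],255],[[0,0,0],[0.015,0,-0.03],255],[[0,0,0],[0.02,0,-0.02],255],[[0,0,0],[0.005,0,-0.005],255],[[0,0,0],[0,0,0],255]]'
python3 - <<'E'
from h import *
s=snap('wrist','w19.png');json.dump({k:np.array(v).tolist() for k,v in s.items()},open('s19.json','w'))
im=cv2.imread('pics/w19.png')
E
```

```text
clock: 27.55
tool_pos: [0.5254, -0.026, 0.1084]
ee_rot: [[0.957, -0.29, -0.0], [-0.29, -0.957, 0.003], [-0.001, -0.003, -1.0]]
contact_force: [-0.4, 0.1, -0.7]
width: -0.0004
```

View pics/w19.png

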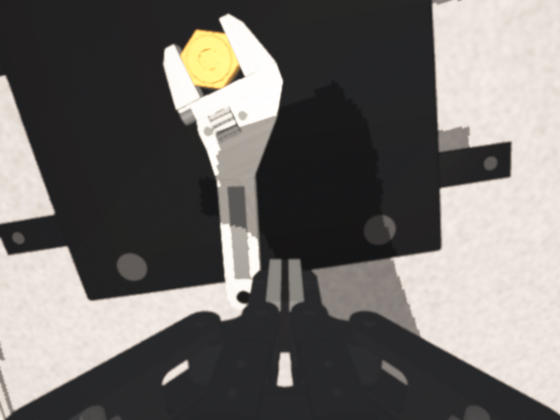

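Run:
```python
from h import *
im=cv2.imread('pics/w19.png')
cv2.imwrite('pics/w19c.png',cv2.resize(im[5:155,145:305],None,fx=3.7,fy=3.7,interpolation=cv2.INTER_CUBIC))
```

```text
(no output)
```

View pics/w19c.png

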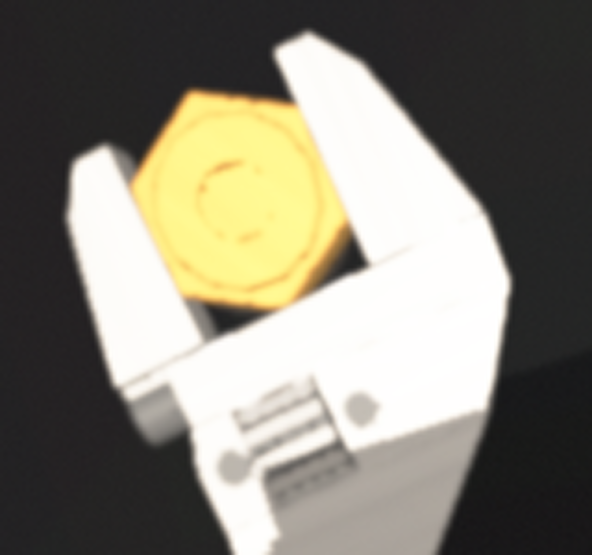

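Run:
```python
from h import *
from scipy.optimize import least_squares
def hexp(p,z=.0765):
    t=p[2]-np.arange(6)*np.pi/3; r=.03464/2
    return np.c_[p[0]+r*np.cos(t),p[1]+r*np.sin(t),np.full(6,z)]
s=json.load(open('s19.json')); w=campose('wrist',s)
C=np.array([(191,90),(303,105),(350,215),(289,307),(182,298),(131,187)],float); C=(C+.5)/3.7-.5+[145,5]
r=least_squares(lambda p:(proj(w,hexp(p))-C).ravel(),[.63,-.016,.1]);print(r.x,np.degrees(r.x[2]),np.abs(r.fun).max())
# box edge near: (90,299)->(440,249)
z=.0627
a=onz(w,(91,299),z);b=onz(w,(440,248),z);print('box y axis ang',np.degrees(np.arctan2(*(a-b)[1::-1]))-90, a,b, np.linalg.norm(a-b))
c=onz(w,(440,248),z);d=onz(w,(434,0),z);print('box x ang',np.degrees(np.arctan2(*(d-c)[1::-1])))
s=json.load(open('s10.json'));w=campose('wrist',s)
a=onz(w,(92,301),z);b=onz(w,(430,319.5),z);print('box y axis ang',np.degrees(np.arctan2(*(a-b)[1::-1]))-90, np.linalg.norm(a-b))
```

```text
[ 0.63409007 -0.01403663  0.10976235] 6.288919180079982 0.8271784126608566
box y axis ang -7.458380874381305 [0.50633408 0.1338382  0.0627    ] [ 0.47244429 -0.12503325  0.0627    ] 0.2610803468957702
box x ang -8.392267240660264
box y axis ang -7.4872722944895145 0.26919055913130185
```

Run:
```python
from h import *
s=json.load(open('s19.json')); w=campose('wrist',s)
c=lambda x,y:(145+(x+.5)/3.7-.5,5+(y+.5)/3.7-.5)
for z in (.0745,.0765):
  f0,f1,m0,m1=[onz(w,c(*p),z)[:2] for p in [(276,52),(372,264),(108,147),(205,342)]]
  d=(f0-f1)/np.linalg.norm(f0-f1);n=np.array([-d[1],d[0]]);dm=(m0-m1)
  print('ang f',np.degrees(np.arctan2(d[1],d[0])),'ang m',np.degrees(np.arctan2(dm[1],dm[0])),'gap',(m0-f1)@n,(m1-f1)@n, np.linalg.norm(f0-f1))
```

```text
ang f 7.209759139113183 ang m 7.553716418730064 gap 0.029585006485930872 0.029393854801122266 0.033344775064252985
ang f 7.209759139113197 ang m 7.5537164187301 gap 0.029307504676175315 0.029118145958304104 0.03303200733068414
```

Run:
```python
from h import *
delta((.4786,-.009,.033),-16)
```

```text
clk 27.6 pos [ 0.5248 -0.0259  0.1079] yaw -16.86 tilt [-0.001   0.0033] F [ 0.68 -0.43 -0.33] w -0.0001
 turn [-0.0028  0.0019 -0.0151] shift [-0.049  -0.0026  0.075 ]
```

```bash
python3 -m pendant '[[[-0.003,0.002,-0.015],[-0.015,0.004,0],255],[[0,0,0],[-0.02,0,0.01],255],[[0,0,0],[-0.01,0,0.02],255],[[0,0,0],[0,0,0.02],255],[[0,0,0],[0,0,0.01],255],[[0,0,0],[0,0,0],255]]'
python3 - <<'E'
from h import *
delta((.4786,-.009,.033),-16)
E
```

```text
clock: 28.2
tool_pos: [0.4683, -0.0135, 0.0393]
ee_rot: [[0.962, -0.271, -0.014], [-0.271, -0.963, 0.002], [-0.014, 0.002, -1.0]]
contact_force: [-0.3, 0.1, 0.7]
width: 0.0002
clk 28.2 pos [ 0.4683 -0.0135  0.0393] yaw -15.74 tilt [-0.014   0.0018] F [-0.32  0.06  0.69] w 0.0002
 turn [0.002  0.0139 0.0046] shift [ 0.0088 -0.0071  0.0061]
```

```bash
python3 -m pendant '[[[0.002,0.014,0.004],[0.008,-0.001,0.003],255],[[0,0,0],[0.001,-0.003,0.003],255],[[0,0,0],[0,-0.003,0],255]]'; python3 -m pendant '[[[0,0,0],[0,-0.003,0],255],[[0,0,0],[0,-0.003,0],255]]'
```

```text
clock: 28.5
tool_pos: [0.48, -0.0091, 0.033]
ee_rot: [[0.961, -0.276, 0.002], [-0.276, -0.961, -0.0], [0.002, -0.0, -1.0]]
contact_force: [-0.9, 0.3, 0.4]
width: -0.0
clock: 28.7
tool_pos: [0.4835, -0.0027, 0.034]
ee_rot: [[0.961, -0.276, 0.004], [-0.276, -0.961, 0.0], [0.004, -0.001, -1.0]]
contact_force: [0.6, 0.3, -0.2]
width: -0.0002
```

```bash
python3 -m pendant '[[[0,0,0],[-0.001,-0.005,0.001],255],[[0,0,0],[0,-0.006,0],255],[[0.004,0,0.015],[0,-0.006,0],255]]'; python3 -m pendant '[[[0.004,0,0.015],[0,-0.006,0],255],[[0.004,0,0.015],[0,-0.006,0],255],[[0.004,0,0.015],[0,-0.006,0],255]]'
```

```text
clock: 29.0
tool_pos: [0.4845, 0.0037, 0.034]
ee_rot: [[0.956, -0.295, -0.002], [-0.295, -0.956, -0.01], [0.001, 0.01, -1.0]]
contact_force: [-2.7, -6.4, 2.9]
width: -0.0003
clock: 29.3
tool_pos: [0.4845, 0.0072, 0.0339]
ee_rot: [[0.938, -0.346, -0.011], [-0.346, -0.938, -0.016], [-0.005, 0.019, -1.0]]
contact_force: [-3.3, -7.3, 5.3]
width: 0.0
```

```bash
python3 -m pendant '[[[0.012,0.006,0],[0,-0.006,-0.001],255],[[0.008,0.002,0.01],[0,-0.007,-0.0005],255],[[0.008,0.002,0.02],[0,-0.007,-0.0005],255]]'; python3 -m pendant '[[[0.008,0.003,0.02],[0,-0.007,-0.0005],255],[[0.008,0.003,0.02],[0,-0.007,-0.0005],255],[[0.008,0.003,0.02],[0,-0.007,-0.0005],255]]'
```

```text
clock: 29.6
tool_pos: [0.4873, 0.0193, 0.0343]
ee_rot: [[0.925, -0.381, -0.0], [-0.381, -0.925, -0.001], [-0.0, 0.001, -1.0]]
contact_force: [-1.1, -3.5, -1.4]
width: -0.0003
clock: 29.9
tool_pos: [0.4937, 0.0387, 0.0347]
ee_rot: [[0.897, -0.441, 0.014], [-0.441, -0.897, 0.017], [0.005, -0.021, -1.0]]
contact_force: [-2.1, -4.1, -1.7]
width: -0.0003
```

```bash
cat >> h.py <<'E'
def ang():
    s=readout.read_state(); R=np.array(s['ee_rot']); tip=np.array(s['tool_pos'])-R[:,2]*.034
    v=tip[:2]-np.array([.6343,-.014]); r=np.hypot(*v); F=np.array(s['contact_force']); a=np.arctan2(v[1],v[0])
    t=np.array([np.sin(a),-np.cos(a)]) # clockwise tangent
    print('polar',np.degrees(a).round(2),'r',r.round(4),'tangential F on wrench',(-(F[:2]@t)).round(2),'torque',(-(F[:2]@t)*r).round(3),'Fz',F[2].round(1),'yaw',np.degrees(np.arctan2(R[1,0],R[0,0])).round(1))
E
python3 -m pendant '[[[0,-0.01,0.015],[0,-0.003,0],255]]' >/dev/null; python3 -c "
from h import *
ang();delta((0,0,0.0325),-32)"
```

```text
polar 158.31 r 0.1505 tangential F on wrench 5.08 torque 0.764 Fz -1.8 yaw -27.1
clk 30.0 pos [0.4946 0.0424 0.0346] yaw -27.06 tilt [0.0039 0.022 ] F [-2.29 -4.55 -1.77] w 0.0001
 turn [-0.0211  0.0074  0.0862] shift [-0.4212  0.2627 -0.0008]
```

```bash
cat >> h.py <<'E'
def q():
    s=readout.read_state(); R=np.array(s['ee_rot']); tip=np.array(s['tool_pos'])-R[:,2]*.034
    v=tip[:2]-np.array([.6343,-.014]); r=np.hypot(*v); a=np.degrees(np.arctan2(v[1],v[0]))
    phi=a-np.degrees(np.arcsin(.0292/r)); print('q est',np.radians(52.5-(6.3-(163.8-phi))).round(3))
    ang()
E
python3 -m pendant '[[[-0.01,0.004,0.03],[0,-0.004,0],255]]' >/dev/null; python3 -c "
from h import *
q()"; python3 -m pendant '[[[-0.01,0.004,0.02],[0,-0.004,0],255]]' >/dev/null; python3 -c "
from h import *
q()"
```

```text
q est 1.123
polar 156.84 r 0.1506 tangential F on wrench 4.07 torque 0.613 Fz -1.9 yaw -28.9
q est 1.154
polar 155.08 r 0.1506 tangential F on wrench 4.09 torque 0.615 Fz -0.6 yaw -30.2
```

```bash
python3 -m pendant '[[[0,0,0.01],[0,-0.004,0],255]]' >/dev/null; python3 -c "
from h import *
q()"; python3 -m pendant '[[[0,0,0.01],[0,-0.004,0],255]]' >/dev/null; python3 -c "
from h import *
q()"
```

```text
q est 1.186
polar 153.24 r 0.1504 tangential F on wrench 4.2 torque 0.632 Fz -1.4 yaw -30.8
q est 1.202
polar 152.3 r 0.1503 tangential F on wrench 9.84 torque 1.48 Fz 1.0 yaw -31.4
```

```bash
python3 -m pendant '[[[0,0,0],[0,-0.001,0],255]]' >/dev/null; python3 -c "
from h import *
q()"
```

```text
q est 1.203
polar 152.29 r 0.1502 tangential F on wrench 6.73 torque 1.011 Fz 2.1 yaw -31.5
```

```bash
python3 -m pendant '[[[0.004,0,0],[0,-0.002,-0.0005],255]]' >/dev/null; python3 -c "
from h import *
q()";python3 -m pendant '[[[0.004,0,0],[0,-0.002,-0.0005],255]]' >/dev/null; python3 -c "
from h import *
q()"
```

```text
q est 1.204
polar 152.23 r 0.1503 tangential F on wrench 7.54 torque 1.134 Fz -0.9 yaw -31.5
q est 1.203
polar 152.25 r 0.1503 tangential F on wrench 5.9 torque 0.887 Fz -1.3 yaw -31.6
```

```bash
python3 -m pendant '[[[0,0,0],[0,0.006,0],255],[[0,0,0],[0,0.008,-0.01],255],[[0,0,0],[0.01,0,-0.025],255],[[0,0,0],[0.02,-0.003,-0.025],255],[[0,0,0],[0.01,0,-0.01],255],[[0,0,0],[0,0,0],255]]'
python3 - <<'E'
from h import *
s=snap('wrist','w20.png');json.dump({k:np.array(v).tolist() for k,v in s.items()},open('s20.json','w'))
im=cv2.imread('pics/w20.png')
cv2.imwrite('pics/w20c.png',cv2.resize(im[5:155,145:305],None,fx=3.7,fy=3.7,interpolation=cv2.INTER_CUBIC))
E
```

```text
clock: 31.3
tool_pos: [0.5374, 0.0347, 0.1124]
ee_rot: [[0.855, -0.518, 0.007], [-0.519, -0.855, 0.014], [-0.001, -0.015, -1.0]]
contact_force: [0.8, -0.2, 0.8]
width: 0.0002
```

View pics/w20.png

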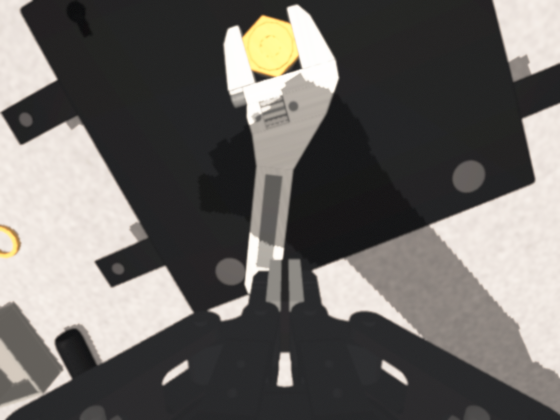

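View pics/w20c.png

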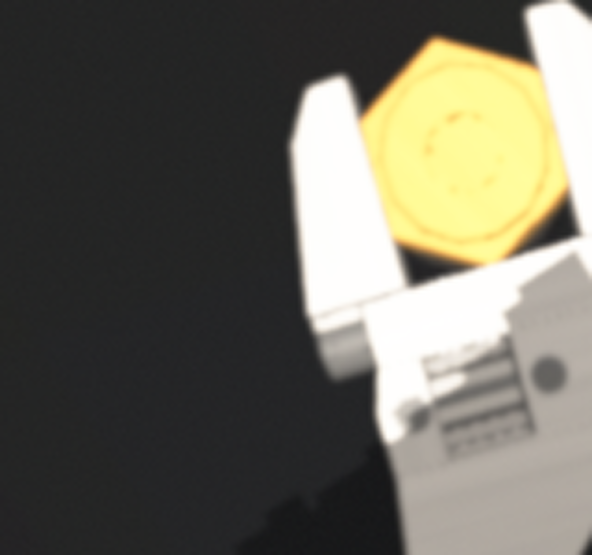

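Run:
```python
from h import *
im=cv2.imread('pics/w20.png')
cv2.imwrite('pics/w20d.png',cv2.resize(im[0:115,205:355],None,fx=5,fy=5,interpolation=cv2.INTER_CUBIC))
```

```text
(no output)
```

View pics/w20d.png

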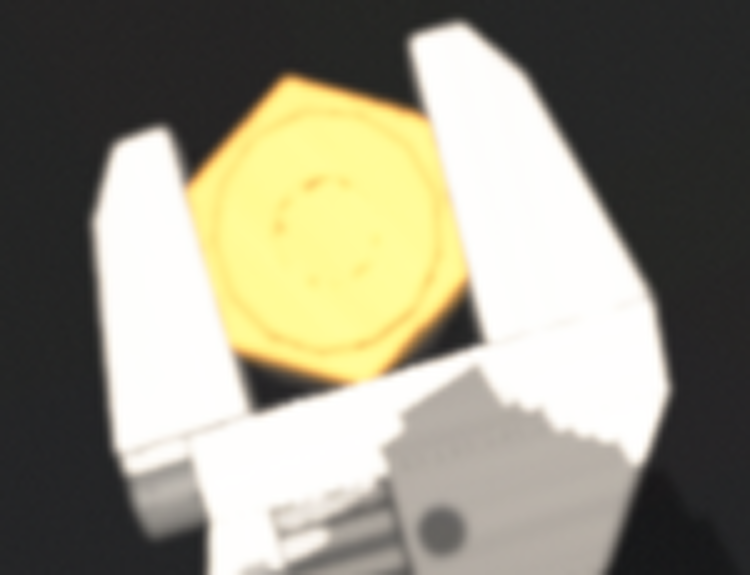

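Run:
```python
from h import *
from scipy.optimize import least_squares
def hexp(p,z=.0765):
    t=p[2]-np.arange(6)*np.pi/3; r=.03464/2
    return np.c_[p[0]+r*np.cos(t),p[1]+r*np.sin(t),np.full(6,z)]
s=json.load(open('s20.json')); w=campose('wrist',s)
c=lambda x,y:(205+(x+.5)/5-.5,(y+.5)/5-.5)
C=np.array([c(*p) for p in [(289,72),(434,116),(468,280),(362,386),(233,351),(187,188)]])
r=least_squares(lambda p:(proj(w,hexp(p))-C).ravel(),[.63,-.016,-.3]);print(r.x,np.degrees(r.x[2]),np.abs(r.fun).max())
a=onz(w,(194,313),.0627);b=onz(w,(534,182),.0627);d=onz(w,(491,0),.0627)
by=np.degrees(np.arctan2(*(a-b)[1::-1]))-90;bx=np.degrees(np.arctan2(*(d-b)[1::-1]));print('box',by,bx)
print('q',np.radians(-7.5-np.degrees(r.x[2])+60), np.radians((by+bx)/2-np.degrees(r.x[2])+60))
z=.0762
f0,f1,m0,m1=[onz(w,c(*p),z)[:2] for p in [(410,40),(486,338),(168,128),(250,408)]]
d=(f0-f1)/np.linalg.norm(f0-f1);n=np.array([-d[1],d[0]]);dm=m0-m1
print('ang f',np.degrees(np.arctan2(d[1],d[0])),np.degrees(np.arctan2(dm[1],dm[0])),'gap',(m0-f1)@n,(m1-f1)@n,np.linalg.norm(f0-f1))
```

```text
[ 0.63411016 -0.01324288 -0.29337999] -16.809435451143493 1.8747964524094698
box -7.680918965439517 -7.699708177186797
q 1.2096778513209352 1.2063562528902916
ang f -15.480415485068969 -15.305207489081736 gap 0.028777079532906424 0.028680800009759165 0.03270996946635844
```

```bash
python3 -m pendant '[[[0,0,0],[0,0,-0.01],255],[[0,0,0],[0,0,0],255],[[0,0,0],[0,0,0],255]]' | tail -2; python3 -c "
from h import *
print(env.sign_off())"
```

```text
contact_force: [-1.1, -0.2, -0.9]
width: -0.0
the job is handed in; nothing more can be done
None
```

I finished the job and handed it in at about 32 s of the 72 s allowed. `sign_off` gives no verdict, so the result rests on my own checks.

**What I did**
- I gripped the wrench by its handle and laid it over the hexagon.
- I rolled the worm in five strokes at about 11–15 N until the drag rose to about 9–12 N and the worm stalled.
- I pushed the handle sideways with closed fingers until the resistance jumped, then backed off clear of everything.

**Last checks**
- **Plug angle:** the camera puts the plug at about 1.21 rad, and my estimate from the arm's position gave 1.20. Both assume the plug's zero lines up with the box.
- **Seat torque:** the torque held near 0.6 N m, then rose sharply. I sustained about 1.0–1.1 N m, but one reading peaked at about 1.5 N m.
- **Jaws:** they look snug and parallel to the flats. The measured gap was about 28.7 mm, so it reads up to 1.3 mm low against the 30 mm hexagon.
- **Wrench:** in the last picture it sits on the hexagon and looks flat.
- **Other items:** I never took the arm near the screwdriver, tray or nut, but I didn't measure them afterwards.

**What disagreed or couldn't be checked**
- The fingertips end about 37 mm short of the reported TCP. The first grasp closed on air above the handle; I measured the offset by touch and corrected for it.
- The first part of the turn took 7–9 N instead of about 4 N. I put this down to the tilted finger pressing on the handle; after I straightened it, the push dropped to about 4 N.
- I couldn't measure the jaw's 10 N bearing force directly; I inferred it from the worm stalling.

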